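# Hang the tube carrier on the drip rail

## Robot

A 6-joint arm with a two-finger parallel gripper is mounted at the origin on the work surface. World frame = base frame: x ahead of the robot, y to its left, z up, the work surface at z = 0. Lengths are in mm, angles in rad, forces in N, time in s.
With the tool pointing down it reaches from about 300 to 775 mm from the base axis. Payload 14.6 kg.
Tool frame: the origin (TCP) lies midway between the tips of the shut fingers; the grasp point (between the pads) lies 19 mm behind it; z points along the fingers, y is the direction in which the jaws open and shut (so a half turn about z gives the same grasp; the last joint's range is limited). The gripper opens to 94 mm and grips with 3 to 60 N. Pads are 16 mm wide; open, the fingers measure 119 mm over their backs; the gripper's body (75 mm by 177 mm) begins 78 mm behind the grasp point.
Start: joints at [-1.287, 0.3, 1.521, -0, 1.321, -0.067], TCP at [189, -516.496, 205.446] pointing down, gripper open.
Joint ranges: [-3.03, 3.03], [-0.79, 2.21], [0.23, 2.52], [-1.04, 4.18], [0, 3.07], [-2.55, 2.55]. Speed limits (rad/s): [2.22, 2.22, 2.57, 3.14, 3.14, 3.14].

## Interface

Orientations are given as [roll, pitch, yaw] about the fixed x, y, z axes, in that order (R = Rz(yaw) Ry(pitch) Rx(roll)).
In Python, from cell import manip gives the robot as it stands.
- The arm moves only by the tool play_rows, never from a script. Its argument "commands" is a list of rows, each an object of numbers: "x", "y", "z": the shift along the tool's x, y, z in m; "wx", "wy", "wz": the turn, a rotation vector about the tool's x, y, z in degrees; "grip": the opening, from 0 (shut) to 1 (fully open). In form: [{"x": .., "y": .., "z": .., "wx": .., "wy": .., "wz": .., "grip": ..}, ...]. A call has 1 to 20 rows; each row shifts and turns the commanded pose from where the row before left it, along the tool's axes as they then stand; what a row does not reach is not made up. A row lasts 1/8 s, in which the tool goes at most 62.5 mm and 10.7 degrees, less where a joint would pass 70% of its speed; a pose out of reach is approached as far as the arm can. A call is refused whole if a number of a shift passes 0.0625 or a number of a turn 10.7, either way. A call with a gripper value outside its range is refused whole. The fingers move at their own pace and stop on an object; "squeeze" is the grip in N (left out, the last holds). Time passes only in rows, so rows that do not move let the fingers close. It gives the time, the measured TCP pose, the force and the opening at its end, in the units of the state.
- manip.read_state(): the state, without advancing time (a new reading comes with each control period).
- manip.camera(name): name is "scene" or "top" or "wrist"; returns (picture, depth): 480x640x3 uint8, red, green, blue; 480x640 float32, mm along the optical axis (not along the pixel's ray), 0 where there is no reading.
- manip.camera_info(name): a dict with "intrinsics" (3x3 intrinsics, pixels), "camera_from_world" (4x4, takes a point from world to camera coordinates); the wrist camera has in their place "tool_from_camera" (4x4, takes a point from camera to tool coordinates, whose origin is the TCP and whose axes are the flange's). Camera axes: x right, y up, looking along -z (the intrinsics and any distortion apply to the point x, -y, -z); pixel columns grow to the right and rows downward; lengths in mm; the calibration is good to about 2 mm. A picture is of the moment at which its call begins: read the wrist's pose just before it. camera_info takes no time and is no camera call.
- manip.sign_off(): hands the job in, once; it reports no verdict.
The state is a dict: "clock": time; "joints": joint angles; "qd": joint speeds; "effort": joint torques, N m; "eef_pos": TCP position; "eef_rot": TCP orientation; "wrist_force": force on the tool from outside, world axes, zero at the start; "moment": the same for the moment, N m; "finger_gap": finger opening in mm.
Only numpy, scipy, OpenCV 4.12 (cv2) and the standard library are available. Lean on these libraries where they do the work, as an engineer would, in place of code of your own. Each camera call takes 0.05 s, during which the arm holds its last target.

## Task

Take the S-hook off its low parking stand and hook it over the drip rail under the lamp bar, between the two blue collars, letting go of it there; then hang the tube carrier by its blue arch in the hook's lower curl, so that it hangs free and still. Keep the carrier upright so that no tube falls out, do not push against the lamp bar, and leave the glassware where it is.

Things in the scene. Friction and masses are not known exactly. Their poses are not given: they have to be found in the camera images.
- hook: Loose steel strip S-hook, 90 g, 145 mm tall; strip 16 mm wide (y), 5 mm thick, curls in the x-z plane, z up. Origin: centre of the upper curl, which has inner radius 15 mm, is closed on top and on its -x side; free tip at x +18 mm ends 8 mm below the origin. Hung on a 7 mm radius bar, the origin lies 8 mm below the bar's axis. Starts hanging on the stand. Orange grip tab towards -x
- hook_tab (a point): a point in the orange grip tab of the hook, at hook (-34, 0, -45) mm. The tab is a plate 12 mm thick (along hook y), 26 mm tall (z from -58 to -32 mm), and reaches from the shank out to hook x = -52 mm; good to pinch across its thickness
- hook_seat (a point): where the centre of the arch bar comes to lie in the hook's lower curl: hook (0, 0, -114) mm. Lower curl: centre at hook z -100 mm, inner radius 19 mm, open upwards; its free tip at hook x -22 mm reaches up to 22 mm above this point. The shank slants from hook (x, z) = (-17, -5) to (21, -94) mm
- stand: low parking stand, fixed: grey base 100 x 190 mm, two posts 160 mm apart along its y, and a level steel bar of 7 mm radius along its y, axis 190 mm above the table. Origin at table level under the bar's middle; the hook hangs near the middle, its tab and lower curl towards the stand's -x
- rail: drip rail, fixed: two uprights (340 mm apart, 70 mm behind the rod on its +x side) carry a level steel rod of 7 mm radius along its y, axis 300 mm above the table. Two blue collars (14 mm radius, 10 mm wide) sit on the rod 65 mm either side of its middle. Origin at table level under the rod's middle; its -x side looks towards the robot
- rail_mid (a point): the middle of the rail's rod, on its axis, 300 mm above the table, midway between the blue collars; axes as the rail's
- lamp: white lamp bar, fixed above the rail and parallel to it: 40 mm deep (x), 280 mm long (y), 22 mm high. Origin: centre of its underside, 85 mm above the rail's axis and 10 mm in front of it (to the rail's -x), so the space right above the rail is taken and a gripper has to come in leaning, from the rail's -x side
- carrier: white tube carrier, loose, about 220 g: box 110 mm long (x), 50 mm wide (y), 60 mm high, blue tube caps up to 72 mm, fixed blue arch across its middle in its y-z plane. Origin: centre of the underside, z up. Stands on the table; same front to back. Its long side walls can be pinched across the 50 mm width near either end
- carrier_bar (a point): middle of the arch's straight top bar: bar of 5 mm radius along carrier y, 28 mm long, centre 126 mm above the carrier's underside; the arch's legs stand 46 mm apart (centres) and leave the space under the bar open down to the caps
- dish: empty glass dish, 90 mm across, 22 mm high, loose, leave alone; origin at centre of underside
- beaker: empty glass beaker, 68 mm across, 90 mm high, loose, leave alone; origin at centre of underside
- reagent: small amber bottle, 52 mm across, 85 mm high, loose, leave alone; origin at centre of underside

How it is judged (in metres and radians):
On the way:
1. the empty hook hangs on the rail between the collars, let go (x of hook in the frame of rail_mid between -0.012 and 0.012 m and y of hook in the frame of rail_mid between -0.05 and 0.05 m and z of hook in the frame of rail_mid between -0.016 and -0.001 m and contact force between hook and rail above 0.2 N and angle between hook's own z axis and vertical below 0.3 rad and contact force between hook and the fingers below 0.1 N and contact force between hook and carrier below 0.1 N), for 0.2 s.
At the end, for the whole second after the job is handed in: the hook hangs on the rail between the collars (origin within 12 mm of the rod's vertical plane and 50 mm of its middle, tilt under 0.3 rad) and bears the carrier: arch bar within 12 mm of the seat point, carrier tilt under 0.25 rad, nearly still (100 mm/s, 1 rad/s) (x of hook in the frame of rail_mid between -0.012 and 0.012 m and y of hook in the frame of rail_mid between -0.05 and 0.05 m and z of hook in the frame of rail_mid between -0.016 and -0.001 m and contact force between hook and rail above 0.2 N and angle between hook's own z axis and vertical below 0.3 rad and distance between carrier_bar and hook_seat below 0.012 m and contact force between hook and carrier above 0.8 N and angle between carrier's own z axis and vertical below 0.25 rad and linear speed of each of carrier, hook below 0.1 m/s and angular speed of carrier below 1 rad/s); the robot touches nothing.
It fails at once if the carrier is tipped more than 45 degrees (angle between carrier's own z axis and vertical above 0.785 rad).
It fails at once if the lamp bar is pushed with more than 15 N (contact force between lamp and anything else above 15 N).
It fails at once if a piece of glassware is moved more than 40 mm (distance of any of dish, beaker, reagent from where it was at the start of the episode above 0.04 m).
It also fails if it takes over 69 s, if anything falls off the work surface, if the arm or the gripper's body presses on something with over 40 N, if the wrist force passes 120 N, or if a joint passes its speed limit or range.

## Working session

There is one attempt and no reset: what is moved stays moved. The work goes in short steps, Python scripts to look and compute and a tool call to move; the robot and the scene stay as the last step left them, time stands still between calls to the robot, and variables do not carry over. Pictures are saved under pics/ and viewed, and the job is handed in when it is done.

Besides the shell and the picture viewer there is one more tool, called as name([rows], argument=value, ...), one row to a line, values as JSON. play_rows: Moves the arm, as the interface text tells. Its arguments: {"type":"object","properties":{"commands":{"type":"array"},"squeeze":{"type":"number"}},"required":["commands"]}

```bash
ls; mkdir -p pics; python3 - <<'E'
from cell import manip
import cv2,numpy as np
print(manip.read_state())
for n in ("scene","top","wrist"):
    p,d=manip.camera(n); cv2.imwrite(f"pics/{n}0.png",p[:,:,::-1]); np.save(f"pics/{n}0.npy",d)
    i=manip.camera_info(n); print(n,i)
E
```

```text
pics
{'clock': 0.0, 'joints': array([-1.28661119e+00,  3.00465188e-01,  1.52159056e+00, -1.21548242e-05,
        1.32069721e+00, -6.65861803e-02]), 'qd': array([-1.14757252e-03, -2.27186952e-03, -6.29604955e-05,  4.28826096e-04,
       -1.11801578e-03, -1.70756187e-03]), 'effort': array([-2.98455932e-03, -5.31811988e+01, -3.52745640e+01,  7.07150088e-02,
        2.43874040e-02, -8.84358724e-05]), 'eef_pos': array([ 188.91873301, -516.2524664 ,  204.88556422]), 'eef_rot': array([-3.14043414e+00, -6.54561277e-05,  3.50774292e-01]), 'wrist_force': array([ 0.24645833, -0.37078343,  0.06879967]), 'moment': array([ 0.03561731,  0.03619785, -0.0391365 ]), 'finger_gap': 93.99342682161397}
scene {'intrinsics': array([[540.95701686,   0.        , 324.0840059 ],
       [  0.        , 540.95701686, 243.45615603],
       [  0.        ,   0.        ,   1.        ]]), 'camera_from_world': array([[-5.61715727e-01,  8.27313938e-01, -5.20473061e-03,
         3.23642624e+02],
       [-6.57710029e-01, -4.42726887e-01,  6.09434510e-01,
         1.94750841e+02],
       [ 5.01889390e-01,  3.45752152e-01,  
[... 503 characters left out ...]
1.92630830e-01,  6.61005936e-04,  9.81271077e-01,
        -1.40059410e+03],
       [ 0.00000000e+00,  0.00000000e+00,  0.00000000e+00,
         1.00000000e+00]])}
wrist {'intrinsics': array([[350.25099076,   0.        , 319.54586999],
       [  0.        , 350.25099076, 239.29947288],
       [  0.        ,   0.        ,   1.        ]]), 'tool_from_camera': array([[-2.42537018e-04,  9.63218941e-01,  2.68717721e-01,
         7.71197723e+01],
       [ 9.99999958e-01,  1.90428175e-04,  2.19981707e-04,
         2.17215211e-01],
       [ 1.60719121e-04,  2.68717763e-01, -9.63218946e-01,
        -1.79470514e+02],
       [ 0.00000000e+00,  0.00000000e+00,  0.00000000e+00,
         1.00000000e+00]])}
```

View pics/scene0.png

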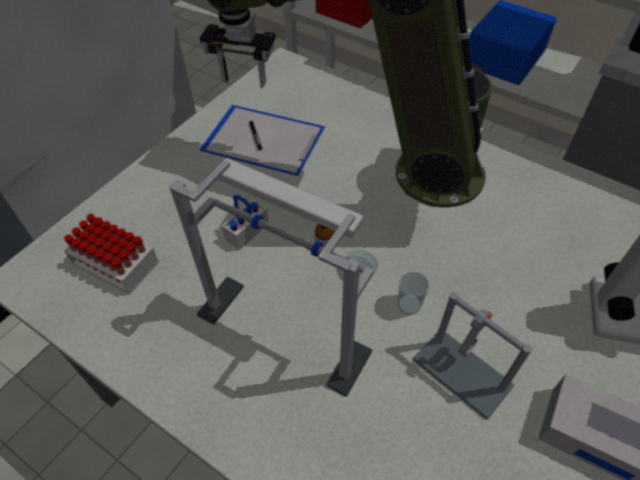

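View pics/top0.png

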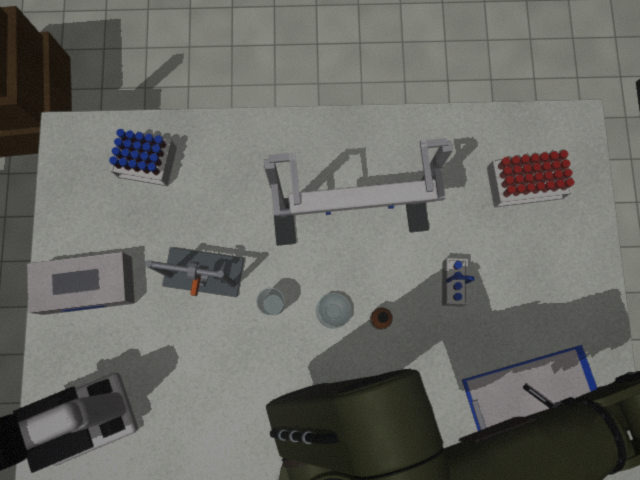

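View pics/wrist0.png

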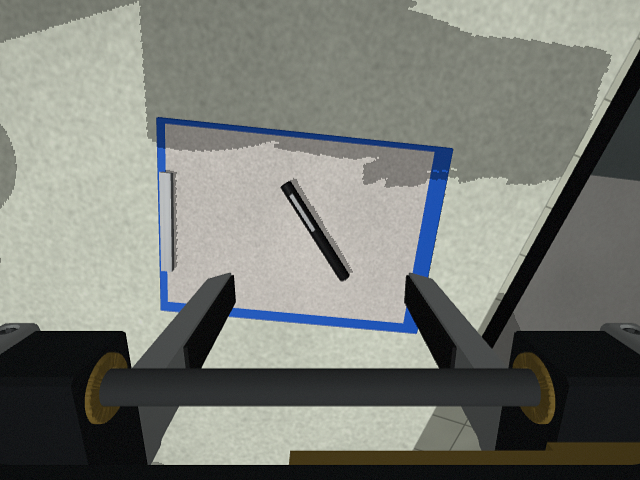

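```bash
cat > h.py <<'E'
import numpy as np,cv2
from cell import manip
from scipy.spatial.transform import Rotation as R
def T(n,pose=None):
    i=manip.camera_info(n);K=i['intrinsics']
    if n=='wrist':
        W=np.eye(4);W[:3,:3]=R.from_euler('xyz',pose[1]).as_matrix();W[:3,3]=pose[0]
        M=W@i['tool_from_camera']
    else: M=np.linalg.inv(i['camera_from_world'])
    return K,M
def rays(n,uv,pose=None):
    K,M=T(n,pose);uv=np.atleast_2d(uv).astype(float)
    d=np.c_[(uv[:,0]-K[0,2])/K[0,0],-(uv[:,1]-K[1,2])/K[1,1],-np.ones(len(uv))]
    return M[:3,3],d@M[:3,:3].T
def onz(n,uv,z,pose=None):
    o,d=rays(n,uv,pose);return o+d*((z-o[2])/d[:,2])[:,None]
def dep(n,uv,D,pose=None):
    o,d=rays(n,uv,pose);uv=np.atleast_2d(uv).astype(int);return o+d*D[uv[:,1],uv[:,0]][:,None]
def proj(n,P,pose=None):
    K,M=T(n,pose);p=np.atleast_2d(P);c=(np.c_[p,np.ones(len(p))]@np.linalg.inv(M).T)[:,:3]
    return np.c_[K[0,0]*c[:,0]/-c[:,2]+K[0,2],K[1,1]*-c[:,1]/-c[:,2]+K[1,2]]
def tri(a,b):
    (o1,d1),(o2,d2)=a,b;d1=d1[0];d2=d2[0]
    s=np.linalg.lstsq(np.c_[d1,-d2],o2-o1,rcond=None)[0]
    p,q=o1+s[0]*d1,o2+s[1]*d2;return (p+q)/2,np.linalg.norm(p-q)
def cloud(n,D,pose=None):
    v,u=np.mgrid[0:480,0:640];uv=np.c_[u.ravel(),v.ravel()]
    return dep(n,uv,D,pose).reshape(480,640,3)
E
python3 - <<'E'
from h import *
np.set_printoptions(precision=1,suppress=True)
for n in('top','scene'):
    im=cv2.imread(f'pics/{n}0.png');D=np.load(f'pics/{n}0.npy');C=cloud(n,D);hsv=cv2.cvtColor(im,cv2.COLOR_BGR2HSV)
    print(n)
    H=hsv[:,:,0].astype(int);S=hsv[:,:,1];V=hsv[:,:,2]
    for name,m in(('orange',(H>=3)&(H<22)&(S>150)&(V>60)),('blue',(H>100)&(H<130)&(S>150)&(V>40))):
        k,l,st,c=cv2.connectedComponentsWithStats(m.astype(np.uint8))
        for j in range(1,k):
            if st[j,4]>=6:
                P=C[l==j];P=P[D[l==j]>0]
                if len(P):print(name,c[j],st[j,4],np.median(P,0),P.min(0),P.max(0))
    # stand bar & rail points by height
    for lo,hi,nm,box in((185,200,'bar',(300,800,100,500)),(295,310,'rod',(450,900,-350,250)),(400,412,'lamp',(450,900,-350,250)),(55,64,'carrier',(350,600,-400,-150))):
        m=(C[:,:,2]>lo)&(C[:,:,2]<hi)&(C[:,:,0]>box[0])&(C[:,:,0]<box[1])&(C[:,:,1]>box[2])&(C[:,:,1]<box[3])&(D>0)
        P=C[m]
        if len(P)>10:
            r=cv2.minAreaRect(P[:,:2].astype(np.float32)); print(nm,len(P),P.mean(0),P.min(0),P.max(0),r)
E
```

```text
top
orange [194.  286.9] 76 [452.5 301.3 148.6] [436.5 293.6 143.1] [470.1 308.2 156.7]
orange [375.3 320.8] 6 [ 371.8 -113.9   56.7] [ 369.7 -115.2   52.7] [ 376.2 -110.6   62.6]
orange [379.9 324.4] 16 [ 364.2 -124.2   59.9] [ 359.5 -131.2   51.4] [ 366.8 -117.1   68.8]
blue [132.3 144.3] 622 [813.3 469.5 101.9] [773.6 419.9  66.7] [853.  519.6 110.1]
blue [157.8 139. ] 45 [825.9 406.5 101.7] [817.6 397.9  94.3] [834.4 416.5 110. ]
blue [155.7 147.9] 49 [802.1 411.5 101.8] [793.8 402.5  66.3] [823.5 428.7 108.7]
blue [153.5 157.3] 57 [778.9 416.  101.9] [769.2 406.8  63.7] [800.8 433.8 107.1]
blue [132.5 163.3] 271 [765.2 467.2 101.7] [746.5 411.6  61.4] [788.8 523.2 110.4]
blue [457.6 264.5] 34 [ 501.1 -315.6   71.5] [ 492.9 -322.2   67.3] [ 507.8 -307.8   77.4]
blue [464.7 276.8] 43 [ 462.9 -317.6  127.9] [ 457.4 -337.5   65. ] [ 480.6 -299.1  135.2]
blue [457.8 285.5] 26 [ 450.6 -312.4   71. ] [ 443.5 -317.9   66.4] [ 456.7 -306.5   80.3]
blue [457.5 295.9] 27 [ 425.5 -310.9   71.4] [ 420.3 -316.4   67.4] [ 432.9 -304.2   77.7]
blue [584.3 366.9] 316 [ 253.1 -624.2    4.8] [ 197
[... 2372 characters left out ...]
r 860 [500.7 302.5 194.5] [463.8 100.5 185. ] [664.  398.5 200. ] ((535.0850830078125, 224.44622802734375), (118.83430480957031, 341.4592590332031), 28.868045806884766)
rod 1572 [613.3 -87.7 304.8] [ 577.2 -246.6  295.1] [690.5 116.6 310. ] ((630.3590698242188, -66.033447265625), (94.07254791259766, 359.99371337890625), 4.422719478607178)
lamp 3214 [597.2 -57.7 406.9] [ 557.4 -243.5  400. ] [694.2 117.1 412. ] ((623.3473510742188, -66.36343383789062), (116.77119445800781, 360.82708740234375), 4.405429840087891)
carrier 229 [ 471.2 -309.3   59.4] [ 379.3 -344.5   55.1] [ 519.7 -150.1   63.9] ((452.8888244628906, -246.86871337890625), (116.9466323852539, 211.25674438476562), 8.604436874389648)
```

```bash
python3 - <<'E'
import cv2
a=cv2.imread('pics/top0.png')
cv2.imwrite('pics/c1.png',cv2.resize(a[230:310,140:260],None,fx=6,fy=6,interpolation=2))
cv2.imwrite('pics/c2.png',cv2.resize(a[130:250,260:460],None,fx=4,fy=4,interpolation=2))
cv2.imwrite('pics/c3.png',cv2.resize(a[240:340,360:490],None,fx=6,fy=6,interpolation=2))
a=cv2.imread('pics/scene0.png')
cv2.imwrite('pics/c4.png',cv2.resize(a[280:420,400:540],None,fx=4,fy=4,interpolation=2))
E
python3 - <<'E'
from h import *
np.set_printoptions(precision=1,suppress=True)
for n in('top','scene'):
    im=cv2.imread(f'pics/{n}0.png');D=np.load(f'pics/{n}0.npy');C=cloud(n,D)
    print(n)
    def line(lo,hi,box,it=12):
        m=(C[:,:,2]>lo)&(C[:,:,2]<hi)&(C[:,:,0]>box[0])&(C[:,:,0]<box[1])&(C[:,:,1]>box[2])&(C[:,:,1]<box[3])&(D>0)
        P=C[m]; k=P
        vx,vy,x0,y0=cv2.fitLine(k[:,:2].astype(np.float32),cv2.DIST_HUBER,0,.01,.01).ravel()
        r=(P[:,0]-x0)*-vy+(P[:,1]-y0)*vx
        k=P[abs(r)<10]; t=(k[:,0]-x0)*vx+(k[:,1]-y0)*vy
        vx,vy,x0,y0=cv2.fitLine(k[:,:2].astype(np.float32),cv2.DIST_HUBER,0,.01,.01).ravel()
        if vy<0: vx,vy=-vx,-vy
        t=(k[:,0]-x0)*vx+(k[:,1]-y0)*vy
        print(len(k),'yaw',np.degrees(np.arctan2(-vx,vy)),'c',x0,y0,'z',np.median(k[:,2]),'ends',(x0+vx*t.min(),y0+vy*t.min()),(x0+vx*t.max(),y0+vy*t.max()))
    line(183,200,(440,540,210,420))
    line(294,310,(570,630,-180,50))
    line(401,412,(540,625,-260,130))
    # carrier
    m=(C[:,:,2]>50)&(C[:,:,2]<80)&(C[:,:,0]>390)&(C[:,:,0]<530)&(C[:,:,1]>-350)&(C[:,:,1]<-270)&(D>0)
    print(cv2.minAreaRect(C[m][:,:2].astype(np.float32)))
    # stand base
    m=(C[:,:,2]>4)&(C[:,:,2]<25)&(C[:,:,0]>400)&(C[:,:,0]<600)&(C[:,:,1]>180)&(C[:,:,1]<420)&(D>0)
    print('base',cv2.minAreaRect(C[m][:,:2].astype(np.float32)))
E
```

```text
top
438 yaw -9.875331 c 486.6086 312.25958 z 195.58271154505837 ends (np.float64(471.6218265567991), np.float64(226.17034513831987)) (np.float64(501.82466793083745), np.float64(399.6658275408962))
25 yaw 4.6805277 c 583.4149 -69.21003 z 304.3760353718237 ends (np.float64(589.0260051074862), np.float64(-137.74422372536193)) (np.float64(577.728964114023), np.float64(0.23856758993619565))
1460 yaw 3.9679136 c 583.7892 -69.377 z 406.6800476849379 ends (np.float64(593.443033913755), np.float64(-208.55347401635203)) (np.float64(574.0972107747134), np.float64(70.3491043130499))
((463.05865478515625, -311.9644470214844), (55.18667984008789, 110.38075256347656), 85.9050521850586)
base ((500.1805114746094, 300.862060546875), (237.91844177246094, 199.9381561279297), 89.8441390991211)
scene
729 yaw -9.490389 c 492.09622 316.42642 z 195.34994705160705 ends (np.float64(476.85543425397873), np.float64(225.2571170697443)) (np.float64(505.73917527404086), np.float64(398.0375962070033))
703 yaw 4.931838 c 600.879 -82.05221 z 305.30606515416 ends (np.float64(609.3128820147443), np.float64(-179.79065297669624)) (np.float64(589.5302905237908), np.float64(49.46631555056723))
1291 yaw 4.6582065 c 588.64777 -60.265125 z 407.20205728153474 ends (np.float64(600.7170328571146), np.float64(-208.3894479750305)) (np.float64(577.9551635516831), np.float64(70.96360186820908))
((462.7257995605469, -314.64105224609375), (53.897090911865234, 115.54053497314453), 86.83798217773438)
base ((499.98785400390625, 300.02215576171875), (240.10304260253906, 198.6639404296875), 89.60774993896484)
```

View pics/c1.png

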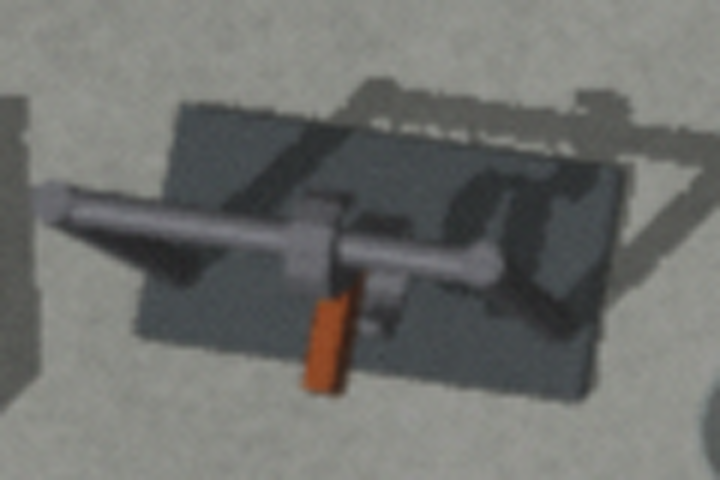

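View pics/c4.png

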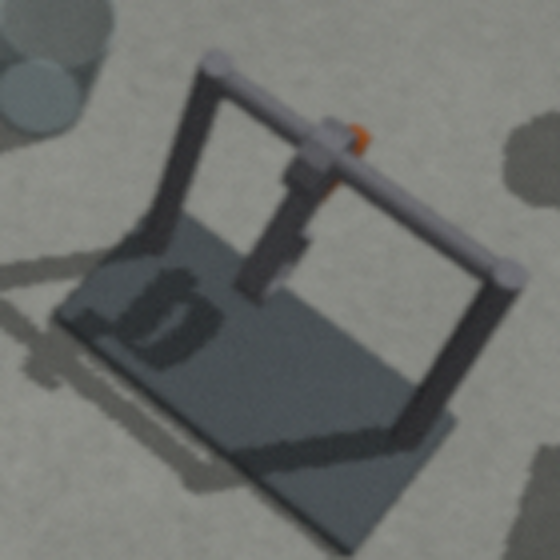

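View pics/c3.png

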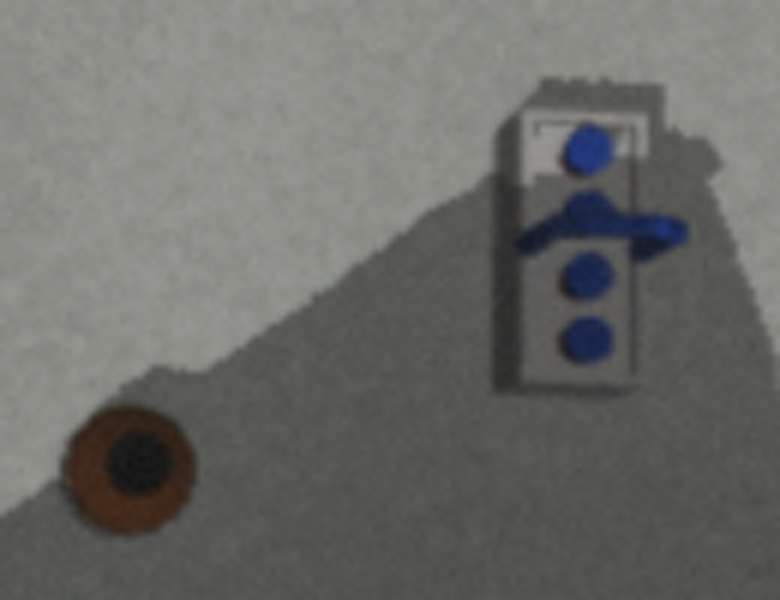

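```bash
cat >> h.py <<'E'
def go(pos,Rt,p0=None,R0=None):
    """print translation in the current tool frame, and rotation vector (deg)"""
    s=manip.read_state()
    p0=s['eef_pos'] if p0 is None else np.array(p0,float); R0=R.from_euler('xyz',s['eef_rot']) if R0 is None else R0
    t=R0.inv().apply(np.array(pos)-p0); w=np.degrees((R0.inv()*Rt).as_rotvec())
    print('tool shift mm',t.round(1),'n>=',np.abs(t).max()/62.5,'rotvec deg',w.round(2),'n>=',np.linalg.norm(w)/10.7)
def lean(yaw,a):
    """tool z leaning forward by a deg from down along azimuth yaw; tool x backwards"""
    y,a=np.radians([yaw,a]);h=np.array([np.cos(y),np.sin(y),0]);u=np.array([0,0,1.])
    z=np.sin(a)*h-np.cos(a)*u;x=-np.cos(a)*h-np.sin(a)*u
    return R.from_matrix(np.c_[x,np.cross(z,x),z])
E
python3 - <<'E'
from h import *
s=manip.read_state();R0=R.from_euler('xyz',s['eef_rot'])
go([380,-300,300],R0)
go([330,300,320],lean(-10,0),p0=[380,-300,300])
E
```

```text
tool shift mm [ 253.8 -137.6  -94.8] n>= 4.060187814212339 rotvec deg [0. 0. 0.] n>= 0.0
tool shift mm [ 159.3 -580.7  -19.5] n>= 9.29046285567065 rotvec deg [-1.000e-02 -7.000e-02 -1.499e+02] n>= 14.00925987611013
```

play_rows([
  {"x": 0.042, "y": -0.023, "z": -0.016},
  {"x": 0.042, "y": -0.023, "z": -0.016},
  {"x": 0.042, "y": -0.023, "z": -0.016},
  {"x": 0.042, "y": -0.023, "z": -0.016},
  {"x": 0.042, "y": -0.023, "z": -0.016},
  {"x": 0.042, "y": -0.023, "z": -0.016},
  {"x": 0.0145, "y": -0.053, "z": -0.002},
  {"x": 0.0145, "y": -0.053, "z": -0.002},
  {"x": 0.0145, "y": -0.053, "z": -0.002},
  {"x": 0.0145, "y": -0.053, "z": -0.002},
  {"x": 0.0145, "y": -0.053, "z": -0.002},
  {"x": 0.0145, "y": -0.053, "z": -0.002},
  {"x": 0.0145, "y": -0.053, "z": -0.002},
  {"x": 0.0145, "y": -0.053, "z": -0.002},
  {"x": 0.0145, "y": -0.053, "z": -0.002},
  {"x": 0.0145, "y": -0.053, "z": -0.002},
  {"x": 0.0145, "y": -0.053, "z": -0.002},
])

```text
$.commands[0]: bad value
```

play_rows([
  {"wz": -10},
  {"wz": -10},
  {"wz": -10},
  {"wz": -10},
  {"wz": -10},
  {"wz": -10},
  {"wz": -10},
  {"wz": -10},
  {"wz": -10},
  {"wz": -10},
  {"wz": -10},
  {"wz": -10},
  {"wz": -10},
  {"wz": -10},
  {"wz": -10},
])

```text
$.commands[0]: bad value
```

```bash
python3 - <<'E'
from h import *
print(manip.read_state())
go([330,300,320],lean(-10,45))
E
```

```text
{'clock': 0.15, 'joints': array([-1.28659225e+00,  3.00316796e-01,  1.52144544e+00, -1.61778808e-05,
        1.32068990e+00, -6.66191888e-02]), 'qd': array([-0.0021529 , -0.0019859 , -0.00156687,  0.00175707,  0.00031742,
        0.00036046]), 'effort': array([ 6.86994099e-05, -5.31963551e+01, -3.52820635e+01,  7.08061201e-02,
        2.36183836e-02, -6.38812412e-05]), 'eef_pos': array([ 188.94587783, -516.31210379,  205.02835211]), 'eef_rot': array([-3.14073403e+00, -4.15794829e-05,  3.50827257e-01]), 'wrist_force': array([0.12607285, 0.76459084, 0.29153021]), 'moment': array([ 0.01103642, -0.00037444, -0.00847209]), 'finger_gap': 93.82101620188922}
tool shift mm [ 413.  -718.2 -114.3] n>= 11.491378972357518 rotvec deg [ -57.97  -15.65 -139.92] n>= 14.229652978399242
```

All seven fields appear to be needed in each row.

play_rows([
  {"x": 0.042, "y": -0.023, "z": -0.016, "wx": 0, "wy": 0, "wz": 0, "grip": 1},
  {"x": 0.042, "y": -0.023, "z": -0.016, "wx": 0, "wy": 0, "wz": 0, "grip": 1},
  {"x": 0.042, "y": -0.023, "z": -0.016, "wx": 0, "wy": 0, "wz": 0, "grip": 1},
  {"x": 0.042, "y": -0.023, "z": -0.016, "wx": 0, "wy": 0, "wz": 0, "grip": 1},
  {"x": 0.042, "y": -0.023, "z": -0.016, "wx": 0, "wy": 0, "wz": 0, "grip": 1},
  {"x": 0.042, "y": -0.023, "z": -0.016, "wx": 0, "wy": 0, "wz": 0, "grip": 1},
  {"x": 0.0145, "y": -0.053, "z": -0.002, "wx": 0, "wy": 0, "wz": 0, "grip": 1},
  {"x": 0.0145, "y": -0.053, "z": -0.002, "wx": 0, "wy": 0, "wz": 0, "grip": 1},
  {"x": 0.0145, "y": -0.053, "z": -0.002, "wx": 0, "wy": 0, "wz": 0, "grip": 1},
  {"x": 0.0145, "y": -0.053, "z": -0.002, "wx": 0, "wy": 0, "wz": 0, "grip": 1},
  {"x": 0.0145, "y": -0.053, "z": -0.002, "wx": 0, "wy": 0, "wz": 0, "grip": 1},
  {"x": 0.0145, "y": -0.053, "z": -0.002, "wx": 0, "wy": 0, "wz": 0, "grip": 1},
  {"x": 0.0145, "y": -0.053, "z": -0.002, "wx": 0, "wy": 0, "wz": 0, "grip": 1},
  {"x": 0.0145, "y": -0.053, "z": -0.002, "wx": 0, "wy": 0, "wz": 0, "grip": 1},
  {"x": 0.0145, "y": -0.053, "z": -0.002, "wx": 0, "wy": 0, "wz": 0, "grip": 1},
  {"x": 0.0145, "y": -0.053, "z": -0.002, "wx": 0, "wy": 0, "wz": 0, "grip": 1},
  {"x": 0.0145, "y": -0.053, "z": -0.002, "wx": 0, "wy": 0, "wz": 0, "grip": 1},
])

```text
clock: 2.28
eef_pos: [327.0, 303.9, 323.5]
eef_rot: [3.142, -0.0, 0.351]
wrist_force: [0.9, -0.7, 0.3]
finger_gap: 93.5
```

play_rows([
  {"x": 0, "y": 0, "z": 0, "wx": 0, "wy": 0, "wz": -10, "grip": 1},
  {"x": 0, "y": 0, "z": 0, "wx": 0, "wy": 0, "wz": -10, "grip": 1},
  {"x": 0, "y": 0, "z": 0, "wx": 0, "wy": 0, "wz": -10, "grip": 1},
  {"x": 0, "y": 0, "z": 0, "wx": 0, "wy": 0, "wz": -10, "grip": 1},
  {"x": 0, "y": 0, "z": 0, "wx": 0, "wy": 0, "wz": -10, "grip": 1},
  {"x": 0, "y": 0, "z": 0, "wx": 0, "wy": 0, "wz": -10, "grip": 1},
  {"x": 0, "y": 0, "z": 0, "wx": 0, "wy": 0, "wz": -10, "grip": 1},
  {"x": 0, "y": 0, "z": 0, "wx": 0, "wy": 0, "wz": -10, "grip": 1},
  {"x": 0, "y": 0, "z": 0, "wx": 0, "wy": 0, "wz": -10, "grip": 1},
  {"x": 0, "y": 0, "z": 0, "wx": 0, "wy": 0, "wz": -10, "grip": 1},
  {"x": 0, "y": 0, "z": 0, "wx": 0, "wy": 0, "wz": -10, "grip": 1},
  {"x": 0, "y": 0, "z": 0, "wx": 0, "wy": 0, "wz": -10, "grip": 1},
  {"x": 0, "y": 0, "z": 0, "wx": 0, "wy": 0, "wz": -10, "grip": 1},
  {"x": 0, "y": 0, "z": 0, "wx": 0, "wy": 0, "wz": -10, "grip": 1},
  {"x": 0, "y": 0, "z": 0, "wx": 0, "wy": 0, "wz": -10, "grip": 1},
])

```text
clock: 4.15
eef_pos: [327.6, 301.9, 323.3]
eef_rot: [-3.141, -0.0, 2.975]
wrist_force: [-0.3, 0.9, -0.2]
finger_gap: 94.2
```

```bash
python3 - <<'E'
from h import *
np.set_printoptions(precision=3,suppress=True)
s=manip.read_state();print(s['clock'],s['joints'],s['eef_pos'],s['eef_rot'])
go([330,300,320],lean(-10,45))
go([330,300,320],lean(-10,45),p0=s['eef_pos'],R0=lean(-10,45))
E
```

```text
4.15 [ 0.662 -0.005  1.6    0.     1.548 -0.741] [327.602 301.945 323.289] [-3.141 -0.     2.975]
tool shift mm [-2.7 -1.5  3.3] n>= 0.05261958200213468 rotvec deg [  0.15 -45.01   0.41] n>= 4.207130624880897
tool shift mm [ 0.4 -1.5  4.2] n>= 0.06775412279955377 rotvec deg [0. 0. 0.] n>= 0.0
```

play_rows([
  {"x": 0, "y": 0, "z": 0, "wx": 0, "wy": -9, "wz": 0, "grip": 0.6},
  {"x": 0, "y": 0, "z": 0, "wx": 0, "wy": -9, "wz": 0, "grip": 0.6},
  {"x": 0, "y": 0, "z": 0, "wx": 0, "wy": -9, "wz": 0, "grip": 0.6},
  {"x": 0, "y": 0, "z": 0, "wx": 0, "wy": -9, "wz": 0, "grip": 0.6},
  {"x": 0, "y": 0, "z": 0, "wx": 0, "wy": -9, "wz": 0, "grip": 0.6},
])

```text
clock: 4.78
eef_pos: [327.5, 302.2, 323.9]
eef_rot: [3.139, 0.791, 2.968]
wrist_force: [0.7, -0.3, -0.4]
finger_gap: 56.4
```

```bash
python3 - <<'E'
from h import *
np.set_printoptions(precision=3,suppress=True)
s=manip.read_state();print(s['clock'],s['joints'],s['eef_pos'],s['eef_rot'])
p,d=manip.camera('wrist');cv2.imwrite('pics/w1.png',p[:,:,::-1]);np.savez('pics/w1.npz',d=d,p=s['eef_pos'],r=s['eef_rot'])
E
```

```text
4.775 [ 1.079 -0.169  1.931 -0.805  1.209 -0.087] [327.485 302.193 323.919] [3.139 0.791 2.968]
```

View pics/w1.png

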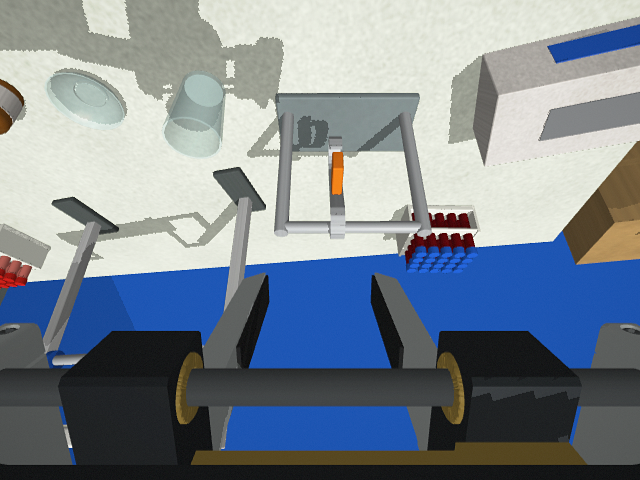

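```bash
python3 - <<'E'
from h import *
np.set_printoptions(precision=1,suppress=True)
z=np.load('pics/w1.npz');im=cv2.imread('pics/w1.png');D=z['d'];pose=(z['p'],z['r']);C=cloud('wrist',D,pose)
hsv=cv2.cvtColor(im,cv2.COLOR_BGR2HSV).astype(int);m=(hsv[...,0]<20)&(hsv[...,1]>150)&(hsv[...,2]>90)
m[:,:250]=0;m[:,420:]=0;m[:100]=0;m[230:]=0;m&=D>0
P=C[m];print(m.sum(),P.mean(0),P.min(0),P.max(0))
# top face points
for lab,sel in(('outer edge',P[:,0]<P[:,0].min()+8),('top',P[:,2]>P[:,2].max()-6)):
    print(lab,P[sel].mean(0),P[sel].min(0),P[sel].max(0))
vx,vy,x0,y0=cv2.fitLine(P[:,:2].astype(np.float32),2,0,.01,.01).ravel();print('tab dir yaw',np.degrees(np.arctan(vy/vx)),x0,y0)
m=(C[...,2]>182)&(C[...,2]<200)&(C[...,0]>440)&(C[...,0]<540)&(C[...,1]>200)&(C[...,1]<410)&(D>0)
Q=C[m];vx,vy,x0,y0=cv2.fitLine(Q[:,:2].astype(np.float32),2,0,.01,.01).ravel();print('bar yaw',np.degrees(np.arctan2(-vx,vy)),x0,y0,Q[:,2].mean(),Q[:,1].min(),Q[:,1].max())
# ray check of tab mask edges: left/right columns at tab mid-row, and corners
rect=cv2.minAreaRect(np.argwhere(m*0+((hsv[...,0]<20)&(hsv[...,1]>150)&(hsv[...,2]>90)&(np.indices(m.shape)[0]>100)&(np.indices(m.shape)[0]<230)&(np.indices(m.shape)[1]>250)&(np.indices(m.shape)[1]<420)))[:,::-1].astype(np.float32));print(rect)
cv2.imwrite('pics/c5.png',cv2.resize(im[90:250,270:430],None,fx=4,fy=4,interpolation=2))
E
```

```text
477 [446.1 300.2 144.1] [431.2 290.1 124.1] [477.  308.4 151.1]
outer edge [433.9 302.4 139.2] [431.2 296.  124.1] [439.  308.4 150.1]
top [451.4 299.6 149.1] [431.2 290.1 145.1] [477.  308.4 151.1]
tab dir yaw -10.891049 446.1078 300.24075
bar yaw -10.263414 479.89575 310.6787 192.83561197219117 224.69499785732467 397.7947127570791
((336.8876953125, 173.0215301513672), (11.870584487915039, 42.43456268310547), 3.1798300743103027)
```

View pics/c5.png

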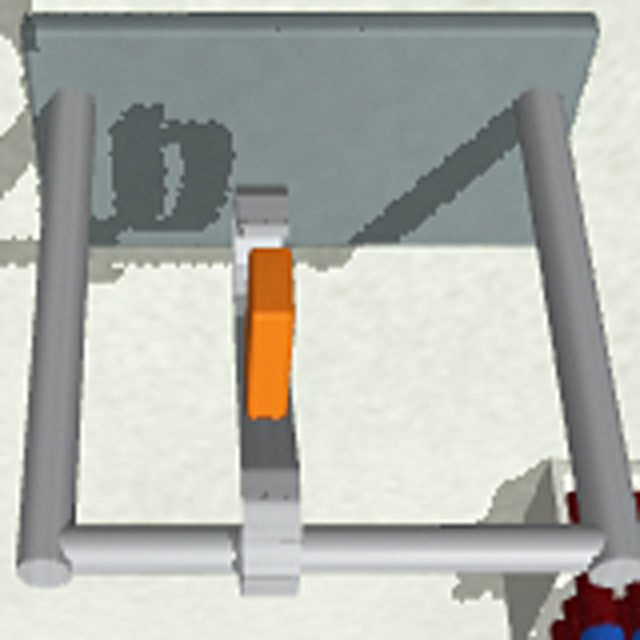

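```bash
python3 - <<'E'
from h import *
Rt=lean(-10.5,45);zt=Rt.as_matrix()[:,2];g=np.array([448,299.5,137])
print(zt)
go(g+zt*(19-90),Rt);go(g+zt*19,Rt)
E
```

```text
[ 0.69526621 -0.12885998 -0.70710678]
tool shift mm [ 48.   19.1 144.1] n>= 2.3052392750027226 rotvec deg [0.46 0.69 0.56] n>= 0.0938902801011425
tool shift mm [ 49.1  18.4 234.1] n>= 3.745087463292639 rotvec deg [0.46 0.69 0.56] n>= 0.0938902801011425
```

play_rows([
  {"x": 0.012, "y": 0.005, "z": 0.036, "wx": 0.2, "wy": 0.3, "wz": 0.3, "grip": 0.6},
  {"x": 0.012, "y": 0.005, "z": 0.036, "wx": 0.2, "wy": 0.3, "wz": 0.3, "grip": 0.6},
  {"x": 0.012, "y": 0.005, "z": 0.036, "wx": 0, "wy": 0, "wz": 0, "grip": 0.6},
  {"x": 0.012, "y": 0.004, "z": 0.036, "wx": 0, "wy": 0, "wz": 0, "grip": 0.6},
  {"x": 0, "y": 0, "z": 0, "wx": 0, "wy": 0, "wz": 0, "grip": 0.5},
  {"x": 0, "y": 0, "z": 0, "wx": 0, "wy": 0, "wz": 0, "grip": 0.5},
])

```text
clock: 5.58
eef_pos: [397.0, 309.1, 188.5]
eef_rot: [3.137, 0.775, 2.953]
wrist_force: [-0.3, 0.0, 0.1]
finger_gap: 47.4
```

```bash
python3 - <<'E'
from h import *
np.set_printoptions(precision=3,suppress=True)
s=manip.read_state();print(s['clock'],s['joints'],s['eef_pos'],s['eef_rot'])
Rt=lean(-10.5,45);zt=Rt.as_matrix()[:,2];g=np.array([448,299.5,137])
go(g+zt*19,Rt)
p,d=manip.camera('wrist');cv2.imwrite('pics/w2.png',p[:,:,::-1]);np.savez('pics/w2.npz',d=d,p=s['eef_pos'],r=s['eef_rot'])
pose=(s['eef_pos'],s['eef_rot']);C=cloud('wrist',d,pose)
hsv=cv2.cvtColor(p,cv2.COLOR_RGB2HSV).astype(int);m=(hsv[...,0]<20)&(hsv[...,1]>150)&(hsv[...,2]>90)&(d>0)&(C[...,2]>100)&(C[...,0]<490)&(C[...,0]>400)&(abs(C[...,1]-300)<30)
P=C[m];print(m.sum(),P.mean(0),P.min(0),P.max(0))
vx,vy,x0,y0=cv2.fitLine(P[:,:2].astype(np.float32),2,0,.01,.01).ravel();print(np.degrees(np.arctan(vy/vx)),x0,y0)
print('edge-in-tool y', R.from_euler('xyz',pose[1]).inv().apply(P-pose[0])[:,1].min(),R.from_euler('xyz',pose[1]).inv().apply(P-pose[0])[:,1].max())
E
```

```text
5.575 [ 0.929  0.085  2.017 -0.939  0.89   0.11 ] [397.032 309.056 188.542] [3.137 0.775 2.953]
tool shift mm [-1.2 -0.2 92.1] n>= 1.4737005403743908 rotvec deg [ 0.03 -0.6  -0.23] n>= 0.06037221875253941
857 [442.486 301.498 142.705] [430.69  290.576 124.479] [475.998 308.509 150.702]
-9.725692 442.4859 301.49777
edge-in-tool y -4.874460106138137 6.89064321059174
```

View pics/w2.png

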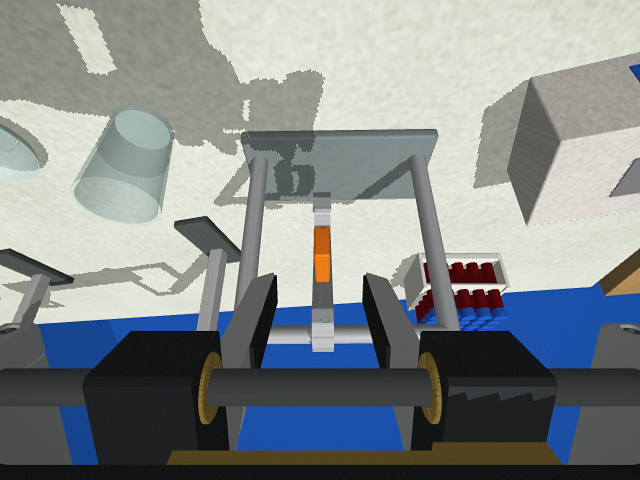

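play_rows([
  {"x": 0, "y": 0, "z": 0, "wx": 0, "wy": 9.4, "wz": -0.2, "grip": 0.5},
  {"x": 0, "y": 0, "z": 0, "wx": 0, "wy": 0, "wz": 0, "grip": 0.5},
])

```text
clock: 5.88
eef_pos: [398.0, 309.4, 190.0]
eef_rot: [3.136, 0.613, 2.955]
wrist_force: [-0.3, -0.1, 0.4]
finger_gap: 46.9
```

```bash
python3 - <<'E'
from h import *
np.set_printoptions(precision=3,suppress=True)
s=manip.read_state();print(s['clock'],s['joints'],s['eef_pos'],s['eef_rot'])
Rt=lean(-10.2,35);zt=Rt.as_matrix()[:,2];g=np.array([447.5,299.5,137])
go(g+zt*19,Rt)
E
```

```text
5.875 [ 0.854  0.072  1.953 -0.684  0.897 -0.153] [398.013 309.361 189.979] [3.136 0.613 2.955]
tool shift mm [-10.7  -0.9  91.4] n>= 1.461757190795973 rotvec deg [ 0.03  0.13 -0.42] n>= 0.04072654109707555
```

play_rows([
  {"x": -0.011, "y": 0, "z": 0.03, "wx": 0, "wy": 0, "wz": -0.4, "grip": 0.5},
  {"x": 0, "y": 0, "z": 0.031, "wx": 0, "wy": 0, "wz": 0, "grip": 0.5},
  {"x": 0, "y": 0, "z": 0.03, "wx": 0, "wy": 0, "wz": 0, "grip": 0.5},
  {"x": 0, "y": 0, "z": 0, "wx": 0, "wy": 0, "wz": 0, "grip": 0.5},
  {"x": 0, "y": 0, "z": 0, "wx": 0, "wy": 0, "wz": 0, "grip": 0.5},
])

```text
clock: 6.5
eef_pos: [456.8, 298.2, 120.1]
eef_rot: [-3.138, 0.613, 2.967]
wrist_force: [0.0, -0.3, -1.0]
finger_gap: 46.8
```

```bash
python3 - <<'E'
from h import *
np.set_printoptions(precision=3,suppress=True)
s=manip.read_state();print(s['clock'],s['joints'],s['eef_pos'],s['eef_rot'])
Rt=lean(-10.2,35);zt=Rt.as_matrix()[:,2];g=np.array([447.5,299.5,137])
go(g+zt*19,Rt)
p,d=manip.camera('wrist');cv2.imwrite('pics/w3.png',p[:,:,::-1])
E
```

```text
6.5 [ 0.739  0.243  1.942 -0.775  0.713 -0.118] [456.821 298.177 120.134] [-3.138  0.613  2.967]
tool shift mm [-2.  -0.4 -0.2] n>= 0.03146936670806204 rotvec deg [-0.11  0.11  0.18] n>= 0.022143154831799003
```

View pics/w3.png

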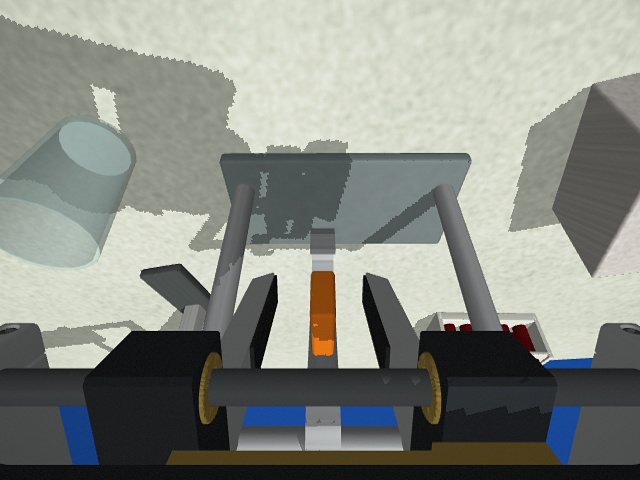

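play_rows([
  {"x": -0.002, "y": 0, "z": 0, "wx": 0, "wy": 0, "wz": 0, "grip": 0},
  {"x": 0, "y": 0, "z": 0, "wx": 0, "wy": 0, "wz": 0, "grip": 0},
  {"x": 0, "y": 0, "z": 0, "wx": 0, "wy": 0, "wz": 0, "grip": 0},
  {"x": 0, "y": 0, "z": 0, "wx": 0, "wy": 0, "wz": 0, "grip": 0},
  {"x": 0, "y": 0, "z": 0, "wx": 0, "wy": 0, "wz": 0, "grip": 0},
  {"x": 0, "y": 0, "z": 0, "wx": 0, "wy": 0, "wz": 0, "grip": 0},
], squeeze=45)

```text
clock: 7.3
eef_pos: [458.8, 297.5, 120.2]
eef_rot: [-3.137, 0.611, 2.967]
wrist_force: [-0.0, -0.7, 0.3]
finger_gap: 11.4
```

```bash
python3 - <<'E'
from h import *
np.set_printoptions(precision=3,suppress=True)
s=manip.read_state();print(s['clock'],s['joints'],s['eef_pos'],s['eef_rot'],s['finger_gap'],s['wrist_force'])
# lift along reverse insertion: hook -x ... move (world)
h=np.array([np.cos(np.radians(-10.2)),np.sin(np.radians(-10.2)),0])
R0=R.from_euler('xyz',s['eef_rot'])
p=s['eef_pos'];a=p+[0,0,38]-11*h; b=a-h*90; c=b+[0,0,160]
for q0,q1 in((p,a),(a,b),(b,c)): go(q1,R0,q0,R0)
print(a,b,c)
E
```

```text
7.3 [ 0.734  0.245  1.939 -0.77   0.712 -0.126] [458.844 297.499 120.195] [-3.137  0.611  2.967] 11.418479117833575 [-0.049 -0.673  0.326]
tool shift mm [-12.8  -0.1 -37.4] n>= 0.5989892383287629 rotvec deg [0. 0. 0.] n>= 0.0
tool shift mm [ 73.7   0.1 -51.6] n>= 1.1795675332052373 rotvec deg [0. 0. 0.] n>= 0.0
tool shift mm [ -91.8   -0.6 -131.1] n>= 2.0970022370297183 rotvec deg [0. 0. 0.] n>= 0.0
[448.018 299.447 158.195] [359.441 315.385 158.195] [359.441 315.385 318.195]
```

play_rows([
  {"x": -0.0046, "y": 0, "z": -0.0066, "wx": 0, "wy": 0, "wz": 0, "grip": 0},
  {"x": -0.0046, "y": 0, "z": -0.0066, "wx": 0, "wy": 0, "wz": 0, "grip": 0},
  {"x": -0.0022, "y": 0, "z": -0.012, "wx": 0, "wy": 0, "wz": 0, "grip": 0},
  {"x": -0.0022, "y": 0, "z": -0.012, "wx": 0, "wy": 0, "wz": 0, "grip": 0},
  {"x": 0, "y": 0, "z": 0, "wx": 0, "wy": 0, "wz": 0, "grip": 0},
])

```text
clock: 7.92
eef_pos: [448.7, 299.9, 159.7]
eef_rot: [-3.139, 0.612, 2.967]
wrist_force: [0.1, -0.5, -1.0]
finger_gap: 11.6
```

```bash
python3 - <<'E'
from h import *
s=manip.read_state()
p,d=manip.camera('wrist');cv2.imwrite('pics/w4.png',p[:,:,::-1])
p,d=manip.camera('scene');cv2.imwrite('pics/s4.png',cv2.resize(p[260:430,380:560,::-1],None,fx=4,fy=4)[:600])
E
```

```text
(no output)
```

View pics/w4.png

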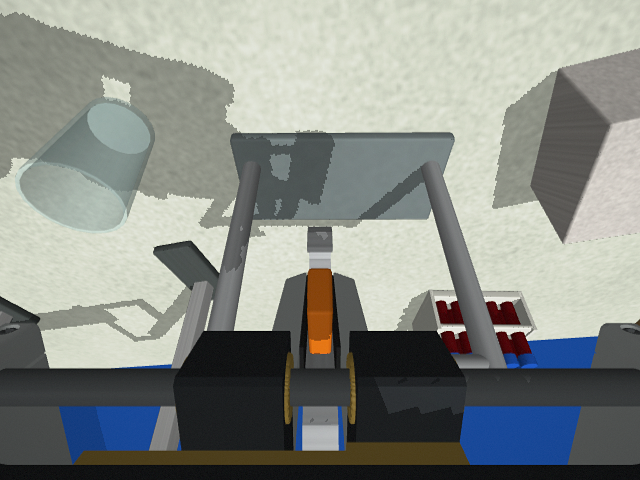

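View pics/s4.png

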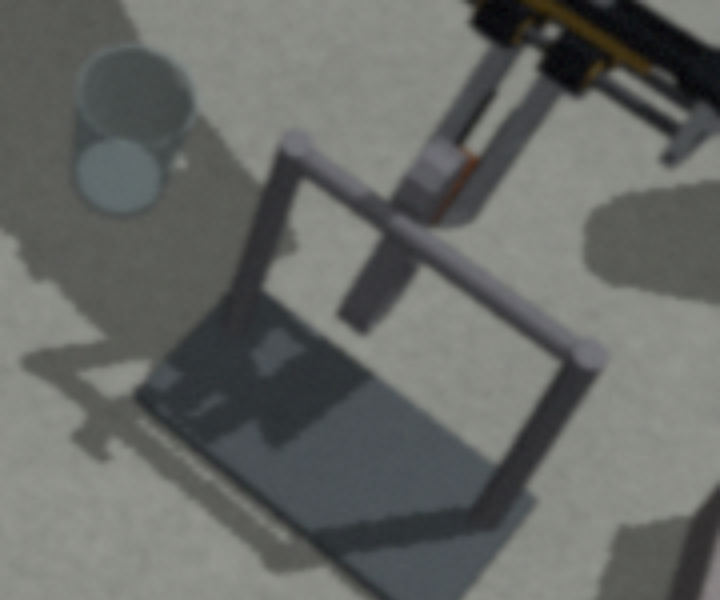

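play_rows([
  {"x": 0.037, "y": 0, "z": -0.026, "wx": 0, "wy": 0, "wz": 0, "grip": 0},
  {"x": 0.037, "y": 0, "z": -0.026, "wx": 0, "wy": 0, "wz": 0, "grip": 0},
  {"x": -0.032, "y": 0, "z": -0.046, "wx": 0, "wy": 0, "wz": 0, "grip": 0},
  {"x": -0.032, "y": 0, "z": -0.046, "wx": 0, "wy": 0, "wz": 0, "grip": 0},
  {"x": 0, "y": 0, "z": 0, "wx": 0, "wy": 0, "wz": 0, "grip": 0},
])

```text
clock: 8.65
eef_pos: [360.1, 316.7, 274.2]
eef_rot: [3.139, 0.614, 2.964]
wrist_force: [-0.8, -0.1, -1.9]
finger_gap: 11.3
```

```bash
python3 - <<'E'
from h import *
np.set_printoptions(precision=3,suppress=True)
s=manip.read_state();print(s['clock'],s['joints'],s['eef_pos'],s['eef_rot'],s['finger_gap'])
R0=R.from_euler('xyz',s['eef_rot']);Rt=lean(4.5,35)
go([467,-78,268],Rt)
w=(R0.inv()*Rt).as_rotvec();go([467,-78,268],Rt,R0=Rt)
E
```

```text
8.65 [ 0.938 -0.058  1.876 -0.616  1.107 -0.234] [360.144 316.731 274.217] [3.139 0.614 2.964] 11.335881234081738
tool shift mm [-139.4 -369.8  105.1] n>= 5.9175397892363595 rotvec deg [ -8.32   0.18 -12.02] n>= 1.3658132118491122
tool shift mm [ -58.3 -401.9   48.4] n>= 6.430366349890912 rotvec deg [0. 0. 0.] n>= 0.0
```

play_rows([
  {"x": 0, "y": 0, "z": 0, "wx": -4.2, "wy": 0.1, "wz": -6, "grip": 0},
  {"x": 0, "y": 0, "z": 0, "wx": -4.2, "wy": 0.1, "wz": -6, "grip": 0},
  {"x": -0.007, "y": -0.05, "z": 0.006, "wx": 0, "wy": 0, "wz": 0, "grip": 0},
  {"x": -0.007, "y": -0.05, "z": 0.006, "wx": 0, "wy": 0, "wz": 0, "grip": 0},
  {"x": -0.007, "y": -0.05, "z": 0.006, "wx": 0, "wy": 0, "wz": 0, "grip": 0},
  {"x": -0.007, "y": -0.05, "z": 0.006, "wx": 0, "wy": 0, "wz": 0, "grip": 0},
  {"x": -0.007, "y": -0.05, "z": 0.006, "wx": 0, "wy": 0, "wz": 0, "grip": 0},
  {"x": -0.007, "y": -0.05, "z": 0.006, "wx": 0, "wy": 0, "wz": 0, "grip": 0},
  {"x": -0.007, "y": -0.05, "z": 0.006, "wx": 0, "wy": 0, "wz": 0, "grip": 0},
  {"x": -0.007, "y": -0.05, "z": 0.006, "wx": 0, "wy": 0, "wz": 0, "grip": 0},
  {"x": 0, "y": 0, "z": 0, "wx": 0, "wy": 0, "wz": 0, "grip": 0},
])

```text
clock: 10.02
eef_pos: [463.8, -80.4, 262.3]
eef_rot: [-3.139, 0.603, -3.068]
wrist_force: [0.3, 0.2, -0.5]
finger_gap: 11.7
```

```bash
python3 - <<'E'
from h import *
np.set_printoptions(precision=3,suppress=True)
s=manip.read_state();print(s['clock'],s['joints'],s['eef_pos'],s['eef_rot'],s['finger_gap'])
go([467,-78,268],lean(4.5,35))
for n in('wrist','scene','top'):
    p,d=manip.camera(n);cv2.imwrite(f'pics/{n}5.png',p[:,:,::-1]);np.savez(f'pics/{n}5.npz',d=d,p=s['eef_pos'],r=s['eef_rot'])
E
```

```text
10.025 [-0.399 -0.244  2.059  0.361  0.81  -2.224] [463.845 -80.418 262.26 ] [-3.139  0.603 -3.068] 11.740255531263376
tool shift mm [-6.   2.2 -2.8] n>= 0.09588893896014901 rotvec deg [-0.28 -0.46 -0.22] n>= 0.05432666979934298
```

View pics/wrist5.png

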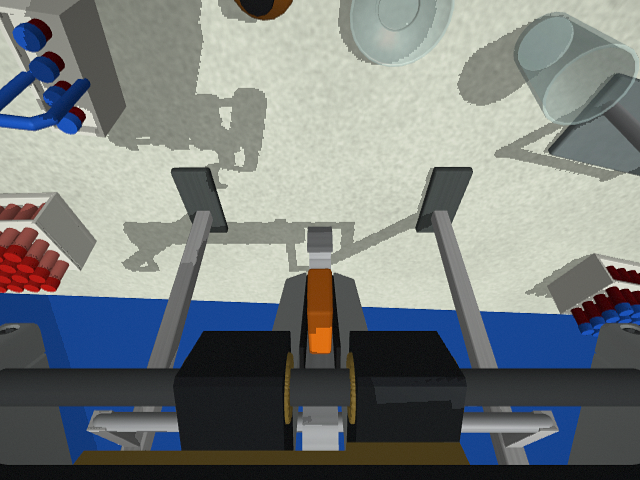

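View pics/scene5.png

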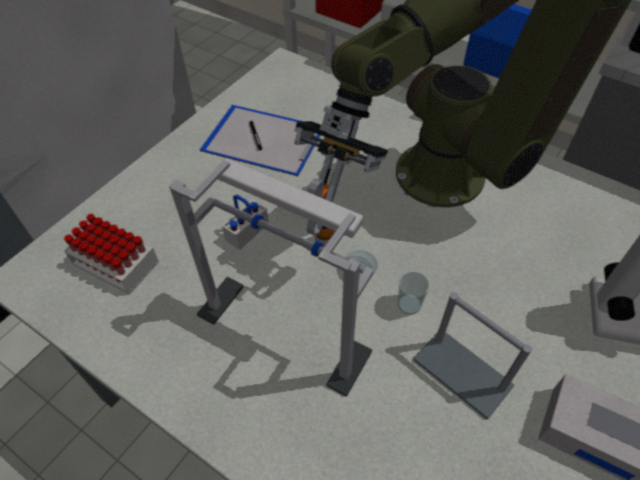

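View pics/top5.png

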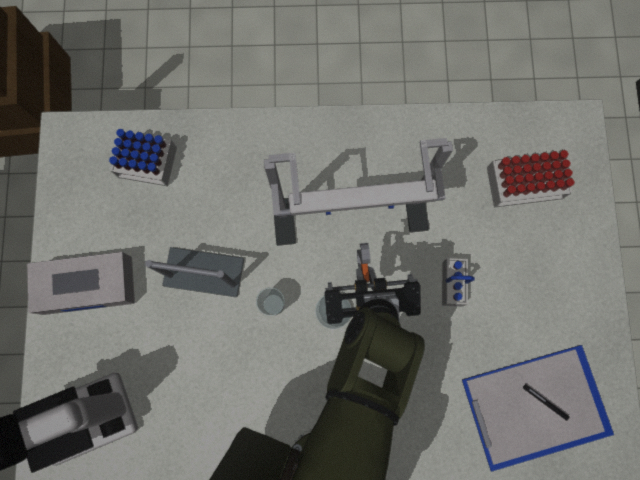

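```bash
python3 - <<'E'
import cv2
a=cv2.imread('pics/scene5.png');cv2.imwrite('pics/c6.png',cv2.resize(a[150:290,180:370],None,fx=4,fy=4,interpolation=2))
a=cv2.imread('pics/top5.png');cv2.imwrite('pics/c7.png',cv2.resize(a[180:290,290:440],None,fx=5,fy=5,interpolation=2))
E
```

```text
(no output)
```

View pics/c6.png

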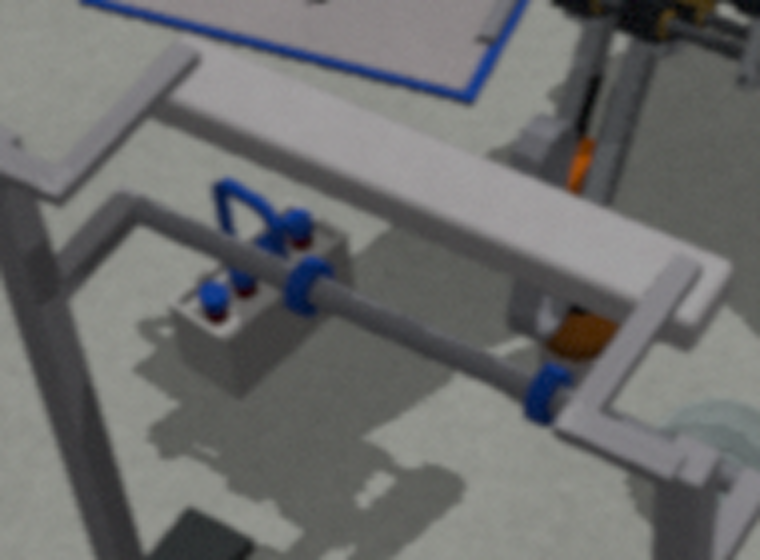

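View pics/c7.png

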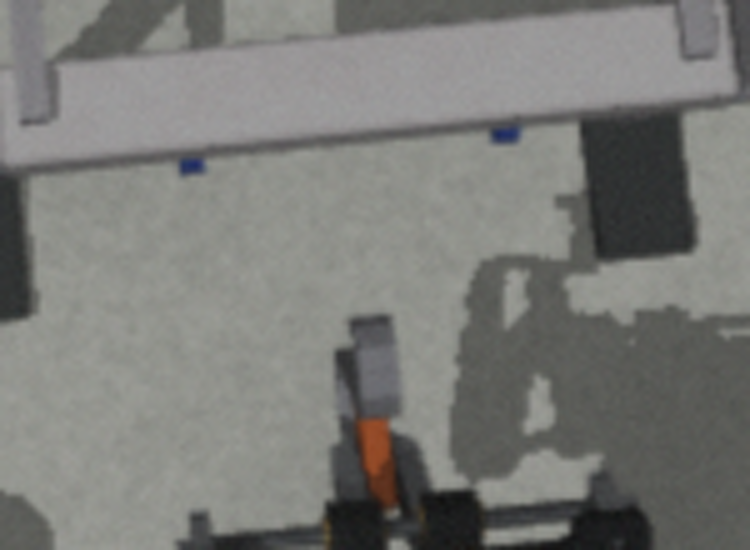

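```bash
python3 - <<'E'
from h import *
np.set_printoptions(precision=1,suppress=True)
a=onz('scene',[[257,221.5],[317.5,248.25]],300);print('scene collars',a,a.mean(0),np.linalg.norm(a[1]-a[0]),np.degrees(np.arctan2(-(a[1]-a[0])[0],(a[1]-a[0])[1])))
o,d=rays('top',[[328.4,214.4],[391,208.2]])
# rail yaw 4.6: perp coordinate s = along h
h=np.array([np.cos(np.radians(4.6)),np.sin(np.radians(4.6)),0])
for di in d:
    s0,z0=o@h,o[2];ds,dz=di@h,di[2]; n=np.hypot(ds,dz)
    # ray at z=300
    s=s0+ds*(300-z0)/dz; off=14*n/abs(dz)
    print('top: axis s',s+off, 'y at',(o+di*(300-o[2])/di[2]))
print('axis s scene',a@h)
z=np.load('pics/wrist5.npz');tcp=z['p'];print('tcp s',tcp@h, 'lat',tcp@np.array([-h[1],h[0],0]))
c=onz('top',[365,253.2],324)[0];print('hook origin top',c,'s',c@h,'lat',c@np.array([-h[1],h[0],0]))
# scene/top depth of hook curl top
for n in('top','scene'):
    D=np.load(f'pics/{n}5.npz')['d'];C=cloud(n,D);P=C[(C[...,2]>325)&(C[...,2]<360)&(C[...,0]>440)&(C[...,0]<530)&(abs(C[...,1]+78)<14)&(D>0)]
    if len(P): print(n,len(P),P.mean(0),np.percentile(P,98,axis=0),'s',np.percentile(P@h,[2,98]))
    m=(C[...,2]>401)&(C[...,2]<412)&(D>0)&(C[...,0]>540)&(C[...,0]<625)&(abs(C[...,1]+68)<100);print('lamp s',np.percentile(C[m]@h,[1,50,99]))
    m=(C[...,2]>294)&(C[...,2]<310)&(D>0)&(C[...,0]>580)&(C[...,0]<625)&(abs(C[...,1]+68)<50)
    if m.sum():print('rod s',np.percentile(C[m]@h,[1,50,99]),C[m][:,2].mean())
E
```

```text
scene collars [[ 601.3 -133.8  300. ]
 [ 589.6   -3.4  300. ]] [595.4 -68.6 300. ] 130.9062573599512 5.121966305368739
top: axis s 589.223715817637 y at [577.1  -4.7 300. ]
top: axis s 588.8771705472985 y at [ 587.1 -133.6  300. ]
axis s scene [588.6 587.4]
tcp s 455.9016770249422 lat -117.35835428910644
hook origin top [490.5 -75.  324. ] s 482.87901086203766 lat -114.05249149799302
top 172 [488.3 -73.9 339.5] [508.9 -65.9 348. ] s [463.  501.1]
lamp s [558.4 577.4 597.5]
scene 159 [494.6 -74.3 339.7] [509.3 -67.1 345.9] s [465.7 501.5]
lamp s [560.  581.9 599.6]
rod s [582.7 592.2 597.2] 304.69729753436275
```

play_rows([
  {"x": -0.0204, "y": 0, "z": 0.0122, "wx": 0, "wy": 0, "wz": 0, "grip": 0},
  {"x": -0.0204, "y": 0, "z": 0.0122, "wx": 0, "wy": 0, "wz": 0, "grip": 0},
  {"x": -0.0204, "y": 0, "z": 0.0122, "wx": 0, "wy": 0, "wz": 0, "grip": 0},
  {"x": -0.0204, "y": 0, "z": 0.0122, "wx": 0, "wy": 0, "wz": 0, "grip": 0},
  {"x": 0, "y": 0, "z": 0, "wx": 0, "wy": 0, "wz": 0, "grip": 0},
])

```text
clock: 10.8
eef_pos: [559.1, -67.8, 270.2]
eef_rot: [-3.138, 0.605, -3.058]
wrist_force: [-0.2, -0.4, -1.3]
finger_gap: 12.0
```

```bash
python3 - <<'E'
from h import *
np.set_printoptions(precision=3,suppress=True)
s=manip.read_state();print(s['clock'],s['joints'],s['eef_pos'],s['eef_rot'],s['finger_gap'],s['wrist_force'])
h=np.array([np.cos(np.radians(4.6)),np.sin(np.radians(4.6)),0]);print('origin s',s['eef_pos']@h+26,'z',s['eef_pos'][2]+62)
for n in('wrist','scene'):
    p,d=manip.camera(n);cv2.imwrite(f'pics/{n}6.png',p[:,:,::-1]);np.savez(f'pics/{n}6.npz',d=d,p=s['eef_pos'],r=s['eef_rot'])
    if n=='scene':cv2.imwrite('pics/c8.png',cv2.resize(p[150:290,180:370,::-1],None,fx=4,fy=4,interpolation=2))
E
```

```text
10.8 [-0.283 -0.026  1.852  0.294  0.763 -2.092] [559.104 -67.751 270.22 ] [-3.138  0.605 -3.058] 11.974730756921879 [-0.22  -0.425 -1.33 ]
origin s 577.8699771951996 z 332.2196946377386
```

View pics/wrist6.png

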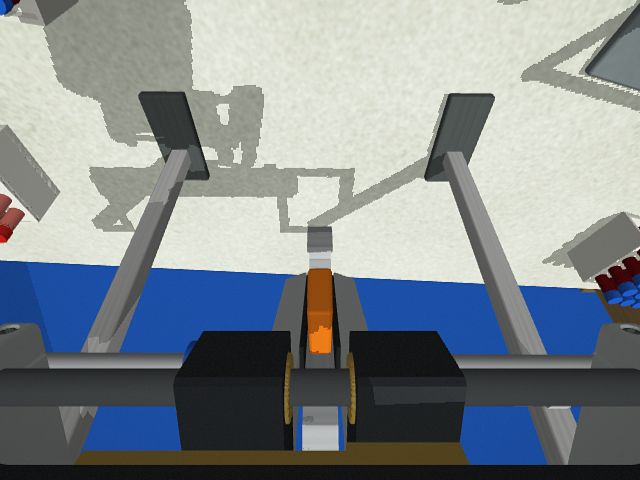

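View pics/c8.png

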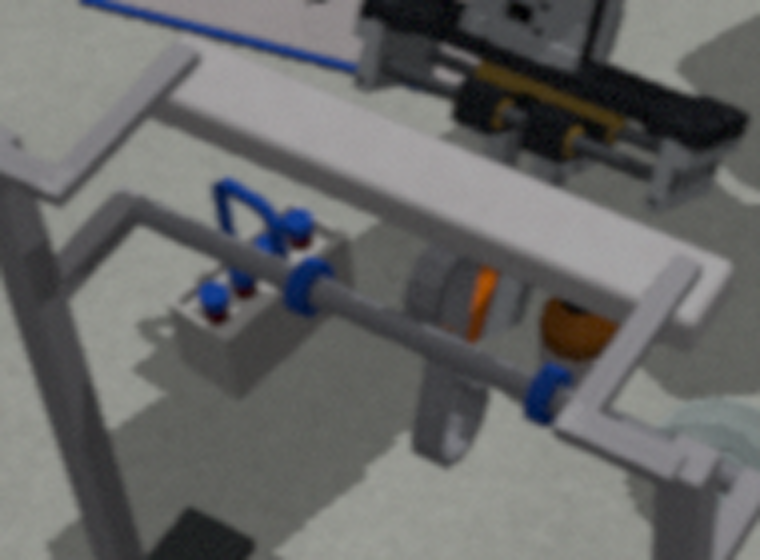

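play_rows([
  {"x": 0.0026, "y": 0, "z": 0.0128, "wx": 0, "wy": 0, "wz": 0, "grip": 0},
  {"x": 0.0026, "y": 0, "z": 0.0128, "wx": 0, "wy": 0, "wz": 0, "grip": 0},
  {"x": 0.0043, "y": 0, "z": 0.0062, "wx": 0, "wy": 0, "wz": 0, "grip": 0},
  {"x": 0.0035, "y": 0, "z": 0.005, "wx": 0, "wy": 0, "wz": 0, "grip": 0},
  {"x": 0, "y": 0, "z": 0, "wx": 0, "wy": 0, "wz": 0, "grip": 0},
  {"x": 0, "y": 0, "z": 0, "wx": 0, "wy": 0, "wz": 0, "grip": 0},
])

```text
clock: 11.65
eef_pos: [569.1, -69.1, 233.6]
eef_rot: [-3.137, 0.607, -3.06]
wrist_force: [0.2, -0.3, -0.2]
finger_gap: 11.8
```

```bash
python3 - <<'E'
from h import *
np.set_printoptions(precision=3,suppress=True)
s=manip.read_state();print(s['clock'],s['joints'],s['eef_pos'],s['eef_rot'],s['finger_gap'],s['wrist_force'])
h=np.array([np.cos(np.radians(4.6)),np.sin(np.radians(4.6)),0]);print('origin s',s['eef_pos']@h+26,'z',s['eef_pos'][2]+62)
for n in('scene',):
    p,d=manip.camera(n);cv2.imwrite(f'pics/{n}7.png',p[:,:,::-1])
    if n=='scene':cv2.imwrite('pics/c9.png',cv2.resize(p[150:290,180:370,::-1],None,fx=4,fy=4,interpolation=2))
E
```

```text
11.65 [-0.278  0.032  1.882  0.32   0.675 -2.123] [569.105 -69.063 233.576] [-3.137  0.607 -3.06 ] 11.819782904296012 [ 0.176 -0.3   -0.189]
origin s 587.7329018810905 z 295.5759754510477
```

View pics/c9.png

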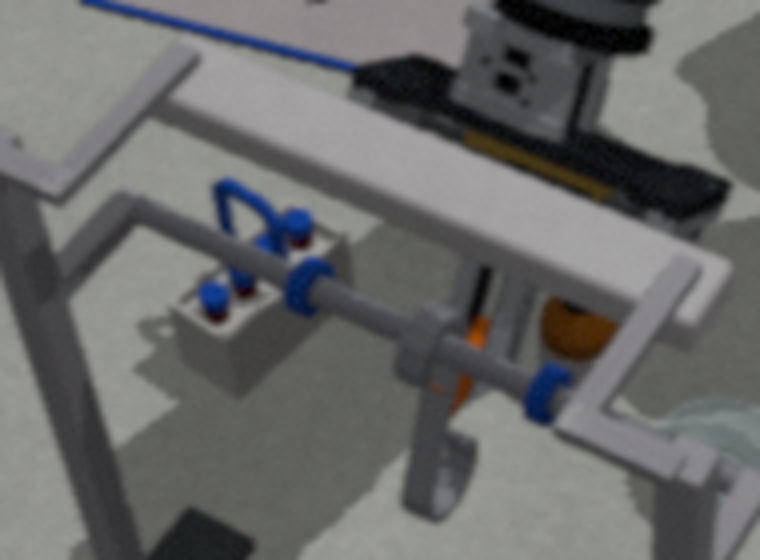

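play_rows([
  {"x": 0.0016, "y": 0, "z": 0.0023, "wx": 0, "wy": 0, "wz": 0, "grip": 0},
  {"x": 0, "y": 0, "z": 0, "wx": 0, "wy": 0, "wz": 0, "grip": 0},
  {"x": 0, "y": 0, "z": 0, "wx": 0, "wy": 0, "wz": 0, "grip": 0.5},
  {"x": 0, "y": 0, "z": 0, "wx": 0, "wy": 0, "wz": 0, "grip": 0.5},
  {"x": 0, "y": 0, "z": 0, "wx": 0, "wy": 0, "wz": 0, "grip": 0.5},
  {"x": 0, "y": 0, "z": 0, "wx": 0, "wy": 0, "wz": 0, "grip": 0.5},
  {"x": 0, "y": 0, "z": 0, "wx": 0, "wy": 0, "wz": 0, "grip": 0.5},
  {"x": 0, "y": 0, "z": 0, "wx": 0, "wy": 0, "wz": 0, "grip": 0.5},
])

```text
clock: 12.7
eef_pos: [569.0, -69.0, 230.4]
eef_rot: [-3.138, 0.606, -3.06]
wrist_force: [0.3, 0.5, 0.7]
finger_gap: 47.2
```

```bash
python3 - <<'E'
from h import *
np.set_printoptions(precision=3,suppress=True)
s=manip.read_state();print(s['clock'],s['eef_pos'],s['finger_gap'],s['wrist_force'])
for n in('scene','wrist'):
    p,d=manip.camera(n);cv2.imwrite(f'pics/{n}8.png',p[:,:,::-1])
    if n=='scene':cv2.imwrite('pics/c10.png',cv2.resize(p[150:290,180:370,::-1],None,fx=4,fy=4,interpolation=2))
E
```

```text
12.7 [569.022 -68.996 230.417] 47.15470277904221 [0.264 0.458 0.744]
```

View pics/c10.png

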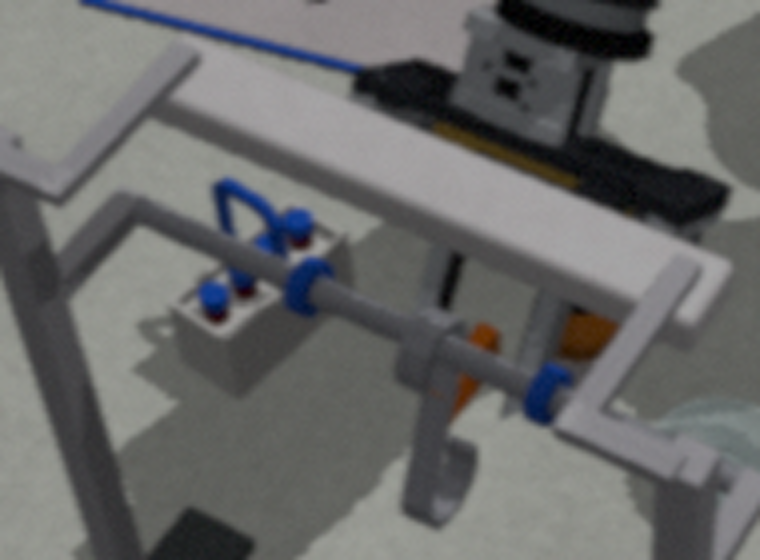

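View pics/wrist8.png

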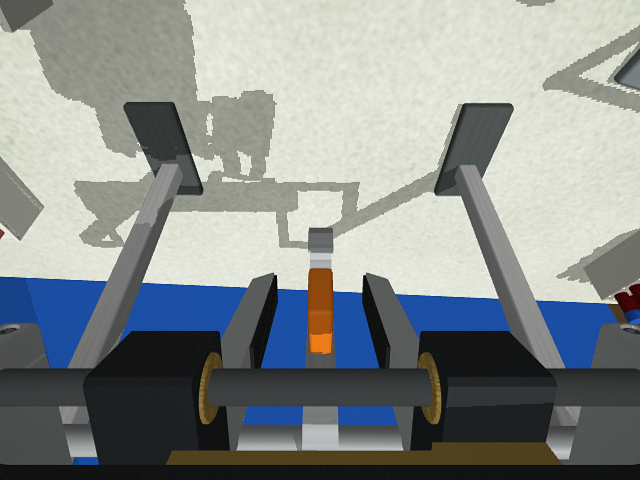

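play_rows([
  {"x": 0, "y": 0, "z": -0.02, "wx": 0, "wy": 0, "wz": 0, "grip": 0.5},
  {"x": 0, "y": 0, "z": -0.04, "wx": 0, "wy": 0, "wz": 0, "grip": 0.5},
  {"x": 0, "y": 0, "z": -0.05, "wx": 0, "wy": 0, "wz": 0, "grip": 0.5},
  {"x": 0, "y": 0, "z": -0.05, "wx": 0, "wy": 0, "wz": 0, "grip": 0.5},
  {"x": 0, "y": 0, "z": 0, "wx": 0, "wy": 0, "wz": 0, "grip": 1},
])

```text
clock: 13.42
eef_pos: [477.7, -76.1, 365.5]
eef_rot: [-3.134, 0.612, -3.059]
wrist_force: [0.2, -0.0, 0.5]
finger_gap: 53.7
```

```bash
python3 - <<'E'
from h import *
np.set_printoptions(precision=3,suppress=True)
s=manip.read_state();print(s['clock'],s['joints'],s['eef_pos'],s['eef_rot'],s['finger_gap'],s['wrist_force'])
for n in('scene','wrist'):
    p,d=manip.camera(n);cv2.imwrite(f'pics/{n}9.png',p[:,:,::-1]);np.savez(f'pics/{n}9.npz',d=d,p=s['eef_pos'],r=s['eef_rot'])
    if n=='scene':cv2.imwrite('pics/c11.png',cv2.resize(p[150:290,180:370,::-1],None,fx=4,fy=4,interpolation=2))
E
```

```text
13.425 [-0.373 -0.275  1.849  0.293  1.021 -2.107] [477.735 -76.146 365.491] [-3.134  0.612 -3.059] 53.71256767127792 [ 0.185 -0.034  0.501]
```

View pics/c11.png

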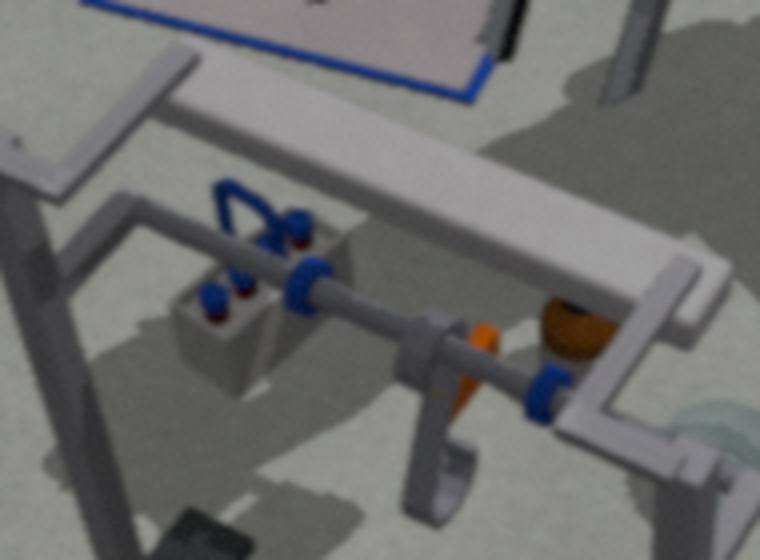

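View pics/wrist9.png

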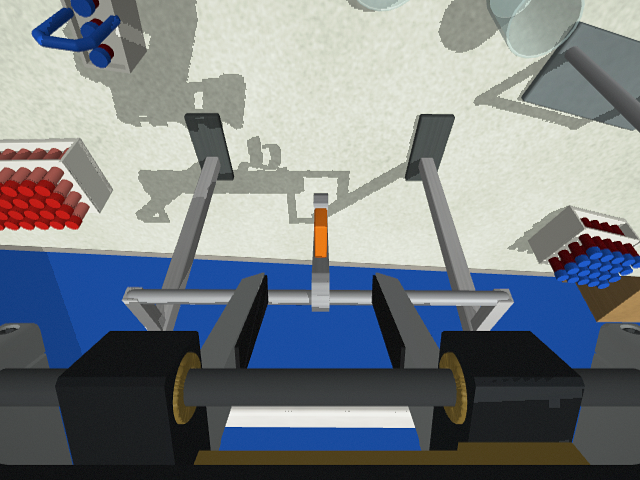

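```bash
python3 - <<'E'
from h import *
np.set_printoptions(precision=1,suppress=True)
z=np.load('pics/wrist9.npz');im=cv2.imread('pics/wrist9.png');D=z['d'];pose=(z['p'],z['r']);C=cloud('wrist',D,pose)
hsv=cv2.cvtColor(im,cv2.COLOR_BGR2HSV).astype(int)
m=(hsv[...,0]<20)&(hsv[...,1]>150)&(hsv[...,2]>90)&(D>0)&(C[...,2]>215)&(C[...,2]<275)&(C[...,0]>500)&(C[...,0]<620)&(abs(C[...,1]+70)<30)
P=C[m];h=np.array([np.cos(np.radians(4.6)),np.sin(np.radians(4.6)),0]);n=np.array([-h[1],h[0],0])
print('tab',m.sum(),P.mean(0),'s',np.percentile(P@h,[1,50,99]),'lat',np.percentile(P@n,[1,50,99]),'z',np.percentile(P[:,2],[1,99]))
vx,vy,_,_=cv2.fitLine(P[:,:2].astype(np.float32),2,0,.01,.01).ravel();print('yaw',np.degrees(np.arctan(vy/vx)))
S=P@h;top=P[P[:,2]>np.percentile(P[:,2],60)];print('tab top face slope deg',np.degrees(np.arctan(np.polyfit(top@h,top[:,2],1)[0])))
m=(D>0)&(C[...,2]>290)&(C[...,2]<312)&(C[...,0]>560)&(C[...,0]<630)&(abs(C[...,1]+70)<100)&(abs(C[...,1]+70)>15)
Q=C[m];print('rod s',np.percentile(Q@h,[2,50,98]),'z',np.percentile(Q[:,2],[2,50,98]))
m=(D>0)&(C[...,2]>160)&(C[...,2]<222)&(abs(C@h-588)<40)&(abs(C@n+116)<15)
Q=C[m];print('low curl',len(Q),Q.mean(0),'s',np.percentile(Q@h,[2,50,98]),'z',np.percentile(Q[:,2],[2,50,98]),'lat',np.percentile(Q@n,[2,50,98]))
m=(D>0)&(C[...,2]>302)&(C[...,2]<330)&(abs(C@h-588)<40)&(abs(C@n+116)<14)
Q=C[m];print('upper curl',len(Q),'s',np.percentile(Q@h,[2,50,98]),'z',np.percentile(Q[:,2],[2,50,98]),'lat',np.percentile(Q@n,[2,50,98]))
E
```

```text
tab 619 [556.4 -70.5 257.1] s [535.1 543.3 579. ] lat [-120.7 -115.1 -109.4] z [236.9 263.3]
yaw 4.889563
tab top face slope deg 0.8145355923308123
rod s [578.8 581.2 588.2] z [297.9 306.2 310.3]
low curl 251 [581.2 -68.1 192.9] s [565.1 567.1 608.8] z [176.6 194.2 208.1] lat [-123.  -114.4 -107.3]
upper curl 623 s [568.  578.2 591. ] z [302.4 309.5 315.2] lat [-128.6 -114.9 -103.1]
```

play_rows([
  {"x": 0, "y": 0, "z": 0, "wx": 0, "wy": 0, "wz": 10, "grip": 1},
  {"x": 0, "y": 0, "z": 0, "wx": 0, "wy": 0, "wz": 10, "grip": 1},
  {"x": 0, "y": 0, "z": 0, "wx": 0, "wy": 0, "wz": 10, "grip": 1},
  {"x": 0, "y": 0, "z": 0, "wx": 0, "wy": 0, "wz": 10, "grip": 1},
  {"x": 0, "y": 0, "z": 0, "wx": 0, "wy": 0, "wz": 10, "grip": 1},
  {"x": 0, "y": 0, "z": 0, "wx": 0, "wy": 0, "wz": 10, "grip": 1},
  {"x": 0, "y": 0, "z": 0, "wx": 0, "wy": 0, "wz": 10, "grip": 1},
  {"x": 0, "y": 0, "z": 0, "wx": 0, "wy": 0, "wz": 10, "grip": 1},
  {"x": 0, "y": 0, "z": 0, "wx": 0, "wy": 0, "wz": 10, "grip": 1},
  {"x": 0, "y": 0, "z": 0, "wx": 0, "wy": 0, "wz": 10, "grip": 1},
  {"x": 0, "y": 0, "z": 0, "wx": 0, "wy": 0, "wz": 10, "grip": 1},
  {"x": 0, "y": 0, "z": 0, "wx": 0, "wy": 0, "wz": 10, "grip": 1},
  {"x": 0, "y": 0, "z": 0, "wx": 0, "wy": 0, "wz": 10, "grip": 1},
  {"x": 0, "y": 0, "z": 0, "wx": 0, "wy": 0, "wz": 10, "grip": 1},
  {"x": 0, "y": 0, "z": 0, "wx": 0, "wy": 0, "wz": 10, "grip": 1},
  {"x": 0, "y": 0, "z": 0, "wx": 0, "wy": 0, "wz": 10, "grip": 1},
  {"x": 0, "y": 0, "z": 0, "wx": 0, "wy": 0, "wz": 10, "grip": 1},
  {"x": 0, "y": 0, "z": 0, "wx": 0, "wy": 0, "wz": 10, "grip": 1},
])

```text
clock: 15.78
eef_pos: [478.4, -75.6, 359.9]
eef_rot: [-3.14, -0.604, 0.074]
wrist_force: [-0.2, 0.8, -0.0]
finger_gap: 93.6
```

```bash
cat >> h.py <<'E'
def lean2(yaw,a): return lean(yaw,a)*R.from_euler('z',180,degrees=True)
E
python3 - <<'E'
from h import *
np.set_printoptions(precision=3,suppress=True)
s=manip.read_state();print(s['clock'],s['joints'],s['eef_pos'],s['eef_rot'],s['finger_gap'],s['wrist_force'])
Rt=lean2(-3.5,45);c=np.array([463,-313,0]);h=np.array([np.cos(np.radians(-3.5)),np.sin(np.radians(-3.5)),0])
g=c-43*h+[0,0,35];tcp=g+19*Rt.as_matrix()[:,2];pre=tcp-110*Rt.as_matrix()[:,2]+[0,0,40]
print(tcp,pre);go(pre,Rt);go(pre,Rt,R0=Rt)
E
```

```text
15.775 [-0.371 -0.267  1.853  0.293  1.019  1.04 ] [478.407 -75.567 359.903] [-3.14  -0.604  0.074] 93.62504691250341 [-0.209  0.819 -0.043]
[ 433.49  -311.195   21.565] [ 355.854 -306.447  139.347]
tool shift mm [-239.8  221.4  102.2] n>= 3.836807987436384 rotvec deg [-5.04 10.4   5.93] n>= 1.2144006957692524
tool shift mm [-232.5  237.9   79.4] n>= 3.8068969926742953 rotvec deg [0. 0. 0.] n>= 0.0
```

play_rows([
  {"x": 0, "y": 0, "z": 0, "wx": -2.5, "wy": 5.2, "wz": 3, "grip": 1},
  {"x": 0, "y": 0, "z": 0, "wx": -2.5, "wy": 5.2, "wz": 3, "grip": 1},
  {"x": -0.0465, "y": 0.0476, "z": 0.0159, "wx": 0, "wy": 0, "wz": 0, "grip": 1},
  {"x": -0.0465, "y": 0.0476, "z": 0.0159, "wx": 0, "wy": 0, "wz": 0, "grip": 1},
  {"x": -0.0465, "y": 0.0476, "z": 0.0159, "wx": 0, "wy": 0, "wz": 0, "grip": 1},
  {"x": -0.0465, "y": 0.0476, "z": 0.0159, "wx": 0, "wy": 0, "wz": 0, "grip": 1},
  {"x": -0.0465, "y": 0.0476, "z": 0.0159, "wx": 0, "wy": 0, "wz": 0, "grip": 1},
  {"x": 0, "y": 0, "z": 0, "wx": 0, "wy": 0, "wz": 0, "grip": 1},
])

```text
clock: 16.77
eef_pos: [367.1, -285.9, 158.4]
eef_rot: [-3.135, -0.782, -0.066]
wrist_force: [-0.2, 0.7, 0.5]
finger_gap: 94.0
```

```bash
python3 - <<'E'
from h import *
np.set_printoptions(precision=1,suppress=True)
s=manip.read_state();print(s['clock'],s['joints']*57.3,s['eef_pos'],s['eef_rot']*57.3)
im,D=manip.camera('wrist');im=im[:,:,::-1].copy();cv2.imwrite('pics/w10.png',im);np.savez('pics/w10.npz',d=D,p=s['eef_pos'],r=s['eef_rot'])
pose=(s['eef_pos'],s['eef_rot']);C=cloud('wrist',D,pose)
hsv=cv2.cvtColor(im,cv2.COLOR_BGR2HSV).astype(int)
b=(hsv[...,0]>100)&(hsv[...,0]<130)&(hsv[...,1]>130)&(hsv[...,2]>50)&(D>0)
near=(abs(C[...,0]-463)<75)&(abs(C[...,1]+313)<50)
m=b&near&(C[...,2]>110)&(C[...,2]<140);P=C[m];print('arch top',m.sum(),P.mean(0),P.min(0),P.max(0))
vx,vy,_,_=cv2.fitLine(P[:,:2].astype(np.float32),2,0,.01,.01).ravel();print('arch yaw',np.degrees(np.arctan2(-vx,vy))%180)
m=b&near&(C[...,2]<90)&(C[...,2]>60);k,l,st,ce=cv2.connectedComponentsWithStats(m.astype(np.uint8))
for j in range(1,k):
    if st[j,4]>30: print('cap',ce[j],C[l==j].mean(0),C[l==j][:,2].max())
m=near&(C[...,2]>20)&(C[...,2]<64)&~b&(D>0);r=cv2.minAreaRect(C[m][:,:2].astype(np.float32));print('box',r)
E
```

```text
16.775 [-63.7  -1.9 127.7  58.7  45.9  -9.9] [ 367.1 -285.9  158.4] [-179.6  -44.8   -3.8]
arch top 988 [ 458.2 -315.   125.2] [ 453.4 -342.8  110. ] [ 464.4 -288.4  132.6]
arch yaw 175.7582
cap [345.2 208.8] [ 477.6 -316.8   70.3] 73.40799241598626
cap [320.9 224.3] [ 458.4 -293.    76.1] 89.9308694268257
cap [371.4 224.4] [ 455.4 -337.6   76. ] 89.87317388583023
cap [346.2 237.9] [ 446.1 -314.6   70.9] 74.02673517183985
cap [347.2 263.4] [ 421.2 -313.    71.1] 74.11834498303574
box ((459.77557373046875, -315.91912841796875), (54.75497817993164, 110.65966796875), 83.57559967041016)
```

View pics/w10.png

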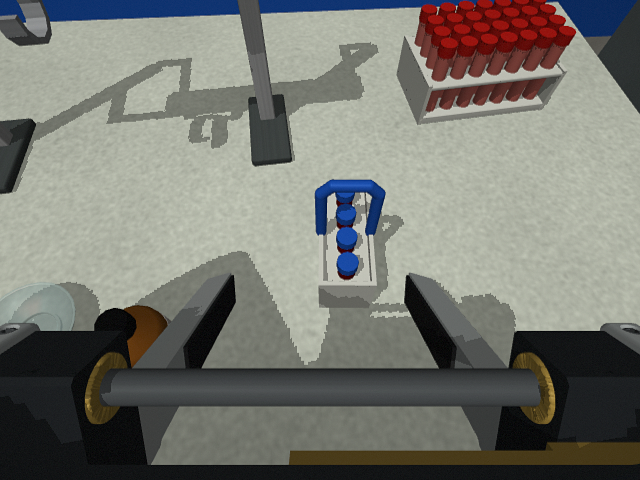

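```bash
python3 - <<'E'
from h import *
Rt=lean2(-4,45);c=np.array([461,-315.3,0]);h=np.array([np.cos(np.radians(-4)),np.sin(np.radians(-4)),0])
g=c-42*h+[0,0,36];tcp=g+19*Rt.as_matrix()[:,2];pre=tcp-100*Rt.as_matrix()[:,2]
print(tcp,pre);go(pre,Rt);go(tcp,Rt,p0=pre,R0=Rt)
E
```

```text
[ 432.50461168 -313.30740834   22.56497116] [ 361.96618122 -308.37488078   93.27564928]
tool shift mm [-50.8  23.8  44. ] n>= 0.8127202016782639 rotvec deg [-0.53  0.08  0.29] n>= 0.056549970891406585
tool shift mm [  0.   0. 100.] n>= 1.6 rotvec deg [0. 0. 0.] n>= 0.0
```

play_rows([
  {"x": -0.017, "y": 0.008, "z": 0.015, "wx": -0.5, "wy": 0, "wz": 0.3, "grip": 1},
  {"x": -0.017, "y": 0.008, "z": 0.015, "wx": 0, "wy": 0, "wz": 0, "grip": 1},
  {"x": -0.017, "y": 0.008, "z": 0.014, "wx": 0, "wy": 0, "wz": 0, "grip": 1},
  {"x": 0, "y": 0, "z": 0, "wx": 0, "wy": 0, "wz": 0, "grip": 1},
  {"x": 0, "y": 0, "z": 0, "wx": 0, "wy": 0, "wz": 0, "grip": 1},
])

```text
clock: 17.45
eef_pos: [363.6, -308.4, 97.1]
eef_rot: [3.134, -0.788, -0.06]
wrist_force: [-0.1, 0.0, 0.2]
finger_gap: 94.3
```

```bash
python3 - <<'E'
from h import *
s=manip.read_state();print(s['clock'],(s['joints']*57.3).round(1),s['eef_pos'],s['eef_rot']*57.3)
Rt=lean2(-4,45);go([432.5,-313.3,22.6],Rt)
E
```

```text
17.45 [-65.9   8.3 128.2  68.9  42.1 -25.7] [ 363.56753372 -308.35976515   97.11005343] [179.55361462 -45.15428233  -3.42150441]
tool shift mm [ -4.1   0.  101.5] n>= 1.624698304323721 rotvec deg [ 0.05 -0.15  0.41] n>= 0.04098354697889988
```

play_rows([
  {"x": -0.004, "y": 0, "z": 0.034, "wx": 0, "wy": 0, "wz": 0.5, "grip": 1},
  {"x": 0, "y": 0, "z": 0.034, "wx": 0, "wy": 0, "wz": 0, "grip": 1},
  {"x": 0, "y": 0, "z": 0.033, "wx": 0, "wy": 0, "wz": 0, "grip": 1},
  {"x": 0, "y": 0, "z": 0, "wx": 0, "wy": 0, "wz": 0, "grip": 1},
  {"x": 0, "y": 0, "z": 0, "wx": 0, "wy": 0, "wz": 0, "grip": 1},
])

```text
clock: 18.08
eef_pos: [431.5, -313.8, 23.3]
eef_rot: [-3.141, -0.789, -0.072]
wrist_force: [-0.5, 0.3, -0.1]
finger_gap: 93.9
```

```bash
python3 - <<'E'
from h import *
s=manip.read_state();print(s['clock'],(s['joints']*57.3).round(1),s['eef_pos'],s['eef_rot']*57.3,s['wrist_force'])
Rt=lean2(-4,45);go([432.5,-313.3,22.6],Rt)
im,D=manip.camera('wrist');cv2.imwrite('pics/w11.png',im[:,:,::-1])
E
```

```text
18.075 [-56.8  23.6 122.9  87.   34.4 -39.1] [ 431.51168282 -313.75685825   23.29372202] [-179.99270577  -45.18433379   -4.1429909 ] [-0.50577858  0.25816224 -0.13451937]
tool shift mm [ 0.2 -0.5  1.2] n>= 0.018639680605755653 rotvec deg [ 0.08 -0.18 -0.1 ] n>= 0.02077017192642385
```

View pics/w11.png

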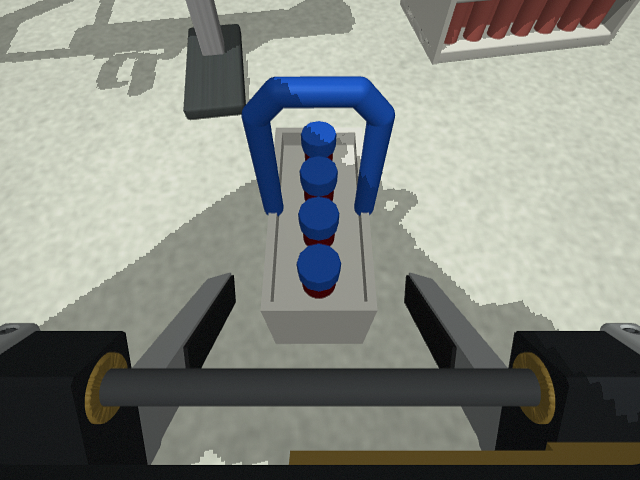

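play_rows([
  {"x": 0, "y": 0, "z": 0.001, "wx": 0, "wy": 0, "wz": 0, "grip": 0.3},
  {"x": 0, "y": 0, "z": 0, "wx": 0, "wy": 0, "wz": 0, "grip": 0.3},
  {"x": 0, "y": 0, "z": 0, "wx": 0, "wy": 0, "wz": 0, "grip": 0.3},
  {"x": 0, "y": 0, "z": 0, "wx": 0, "wy": 0, "wz": 0, "grip": 0.3},
  {"x": 0, "y": 0, "z": 0, "wx": 0, "wy": 0, "wz": 0, "grip": 0.3},
  {"x": 0, "y": 0, "z": 0, "wx": 0, "wy": 0, "wz": 0, "grip": 0.3},
  {"x": -0.0071, "y": 0, "z": -0.0071, "wx": 0, "wy": 0, "wz": 0, "grip": 0.3},
  {"x": -0.0071, "y": 0, "z": -0.0071, "wx": 0, "wy": 0, "wz": 0, "grip": 0.3},
  {"x": 0, "y": 0, "z": 0, "wx": 0, "wy": 0, "wz": 0, "grip": 0.3},
  {"x": 0, "y": 0, "z": 0, "wx": 0, "wy": 0, "wz": 0, "grip": 0.3},
], squeeze=58)

```text
clock: 19.38
eef_pos: [412.0, -312.6, 21.3]
eef_rot: [-3.14, -0.788, -0.074]
wrist_force: [-2.7, -1.1, 2.2]
finger_gap: 49.5
```

```bash
python3 - <<'E'
from h import *
s=manip.read_state();print(s['clock'],(s['joints']*57.3).round(1),s['eef_pos'],s['eef_rot']*57.3,s['wrist_force'],s['finger_gap'])
im,D=manip.camera('wrist');cv2.imwrite('pics/w12.png',im[:,:,::-1])
E
```

```text
19.375 [-59.2  22.8 124.8  86.6  35.6 -41. ] [ 412.00534019 -312.63475034   21.33256963] [-179.9412656   -45.12840178   -4.24307845] [-2.69785849 -1.12178453  2.2105316 ] 49.53580887612628
```

View pics/w12.png

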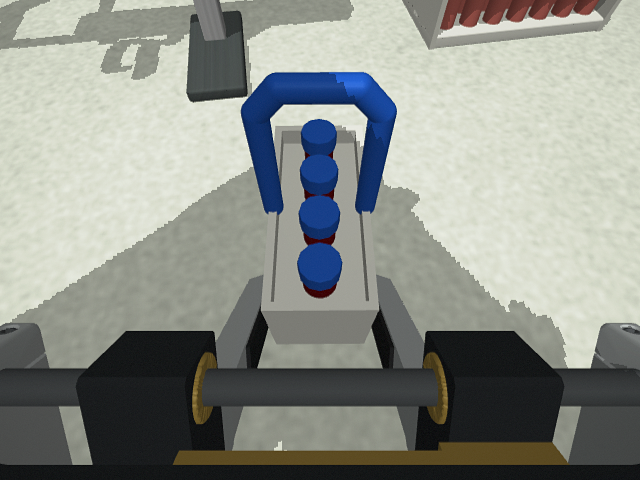

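play_rows([
  {"x": 0.0071, "y": 0, "z": -0.0071, "wx": 0, "wy": 0, "wz": 0, "grip": 0.3},
  {"x": 0.0071, "y": 0, "z": -0.0071, "wx": 0, "wy": 0, "wz": 0, "grip": 0.3},
  {"x": 0.0071, "y": 0, "z": -0.0071, "wx": 0, "wy": 0, "wz": 0, "grip": 0.3},
  {"x": 0.0071, "y": 0, "z": -0.0071, "wx": 0, "wy": 0, "wz": 0, "grip": 0.3},
  {"x": 0, "y": 0, "z": 0, "wx": 0, "wy": 0, "wz": 0, "grip": 0.3},
  {"x": 0, "y": 0, "z": 0, "wx": 0, "wy": 0, "wz": 0, "grip": 0.3},
])

```text
clock: 20.18
eef_pos: [412.0, -312.3, 61.0]
eef_rot: [-3.14, -0.787, -0.074]
wrist_force: [-0.3, 0.7, -2.7]
finger_gap: 49.9
```

```bash
cat >> h.py <<'E'
def arch(tag):
    s=manip.read_state();im,D=manip.camera('wrist');im=im[:,:,::-1].copy();cv2.imwrite(f'pics/{tag}.png',im)
    pose=(s['eef_pos'],s['eef_rot']);C=cloud('wrist',D,pose);np.savez(f'pics/{tag}.npz',d=D,p=pose[0],r=pose[1])
    hsv=cv2.cvtColor(im,cv2.COLOR_BGR2HSV).astype(int)
    b=(hsv[...,0]>100)&(hsv[...,0]<130)&(hsv[...,1]>130)&(hsv[...,2]>50)&(D>0)
    Rm=R.from_euler('xyz',pose[1]);t=Rm.inv().apply((C.reshape(-1,3)-pose[0])).reshape(C.shape)
    near=b&(np.linalg.norm(t,axis=2)<220)&(abs(t[...,1])<40)
    h=Rm.as_matrix()[:,2].copy();h[2]=0;h/=np.linalg.norm(h);n=np.array([-h[1],h[0],0]);o=pose[0]
    q=C-o;S=q@h;L=q@n;Z=q[...,2]
    print('clock',s['clock'],'tcp',o.round(1),'rot',(pose[1]*57.3).round(2),'F',s['wrist_force'].round(1),'gap',s['finger_gap'].round(1))
    m=near&(Z>85);a=near&m&(abs(L)<12)
    if a.sum():
        print('arch bar rel TCP: s',np.percentile(S[a],[3,50,97]).round(1),'lat mid',((L[m].min()+L[m].max())/2).round(1),'z',np.percentile(Z[a],[3,50,97]).round(1), 'world',C[a].mean(0).round(1))
    c=near&(Z<70)&(Z>20);k,l,st,ce=cv2.connectedComponentsWithStats(c.astype(np.uint8))
    for j in range(1,k):
        if st[j,4]>60: print('cap s',S[l==j].mean().round(1),'ztop',np.percentile(Z[l==j],90).round(1))
    return C,D,im,s
E
python3 - <<'E'
from h import *
arch('w13')
E
```

```text
Traceback (most recent call last):
  File "h.py", line 50, in arch
    print('clock',s['clock'],'tcp',o.round(1),'rot',(pose[1]*57.3).round(2),'F',s['wrist_force'].round(1),'gap',s['finger_gap'].round(1))
                                                                                                                ^^^^^^^^^^^^^^^^^^^^^
AttributeError: 'float' object has no attribute 'round'
```

View pics/w13.png

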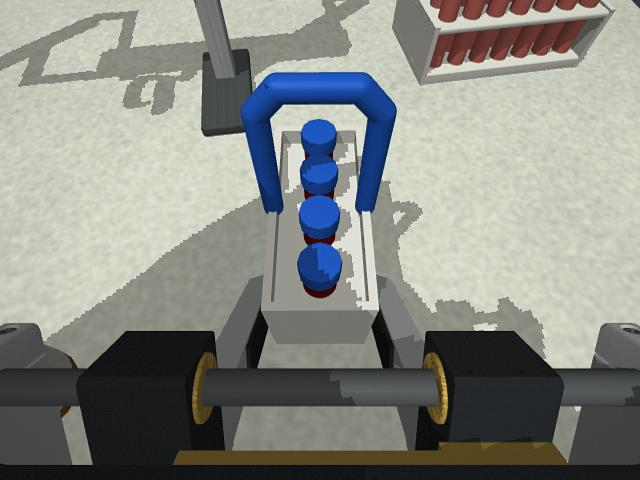

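```bash
sed -i "s/s\['finger_gap'\].round(1)/round(s['finger_gap'],1)/" h.py; python3 - <<'E'
from h import *
arch('w13')
E
```

```text
clock 20.225 tcp [ 412.  -312.3   60.9] rot [-179.89  -45.1    -4.25] F [-0.1 -0.6 -1.8] gap 49.1
arch bar rel TCP: s [23.7 25.5 30.6] lat mid -0.4 z [102.8 107.9 110.1] world [ 438.  -314.2  168.2]
cap s 36.6 ztop 51.2
cap s 25.1 ztop 67.3
cap s 25.4 ztop 67.5
cap s -10.6 ztop 51.5
```

```bash
python3 - <<'E'
from h import *
Rt=lean2(4.8,45.1);go([412,-312,115],Rt);A=[480,-77,112]
go([412,-312,115],Rt,R0=R.from_euler('xyz',manip.read_state()['eef_rot']))
go(A,Rt,p0=[412,-312,115],R0=Rt)
E
```

```text
tool shift mm [ 38.3  -0.4 -38.2] n>= 0.61322055742861 rotvec deg [ 6.28 -0.   -6.39] n>= 0.8373032608684858
tool shift mm [ 38.3  -0.4 -38.2] n>= 0.61322055742861 rotvec deg [ 6.28 -0.   -6.39] n>= 0.8373032608684858
tool shift mm [  59.6 -228.5   64. ] n>= 3.655771657232577 rotvec deg [0. 0. 0.] n>= 0.0
```

play_rows([
  {"x": 0.019, "y": 0, "z": -0.019, "wx": 0, "wy": 0, "wz": 0, "grip": 0.3},
  {"x": 0.019, "y": 0, "z": -0.019, "wx": 0, "wy": 0, "wz": 0, "grip": 0.3},
  {"x": 0, "y": 0, "z": 0, "wx": 3.1, "wy": 0, "wz": -3.2, "grip": 0.3},
  {"x": 0, "y": 0, "z": 0, "wx": 3.1, "wy": 0, "wz": -3.2, "grip": 0.3},
  {"x": 0.006, "y": -0.0228, "z": 0.0064, "wx": 0, "wy": 0, "wz": 0, "grip": 0.3},
  {"x": 0.006, "y": -0.0228, "z": 0.0064, "wx": 0, "wy": 0, "wz": 0, "grip": 0.3},
  {"x": 0.006, "y": -0.0228, "z": 0.0064, "wx": 0, "wy": 0, "wz": 0, "grip": 0.3},
  {"x": 0.006, "y": -0.0228, "z": 0.0064, "wx": 0, "wy": 0, "wz": 0, "grip": 0.3},
  {"x": 0.006, "y": -0.0228, "z": 0.0064, "wx": 0, "wy": 0, "wz": 0, "grip": 0.3},
  {"x": 0.006, "y": -0.0228, "z": 0.0064, "wx": 0, "wy": 0, "wz": 0, "grip": 0.3},
  {"x": 0.006, "y": -0.0228, "z": 0.0064, "wx": 0, "wy": 0, "wz": 0, "grip": 0.3},
  {"x": 0.006, "y": -0.0228, "z": 0.0064, "wx": 0, "wy": 0, "wz": 0, "grip": 0.3},
  {"x": 0.006, "y": -0.0228, "z": 0.0064, "wx": 0, "wy": 0, "wz": 0, "grip": 0.3},
  {"x": 0.006, "y": -0.0228, "z": 0.0064, "wx": 0, "wy": 0, "wz": 0, "grip": 0.3},
  {"x": 0, "y": 0, "z": 0, "wx": 0, "wy": 0, "wz": 0, "grip": 0.3},
  {"x": 0, "y": 0, "z": 0, "wx": 0, "wy": 0, "wz": 0, "grip": 0.3},
])

```text
clock: 22.28
eef_pos: [480.3, -78.2, 111.9]
eef_rot: [3.139, -0.787, 0.085]
wrist_force: [-0.8, -0.3, -1.6]
finger_gap: 49.7
```

```bash
python3 - <<'E'
from h import *
np.set_printoptions(precision=1,suppress=True)
C,D,im,s=arch('w14');print(s['joints']*57.3)
hsv=cv2.cvtColor(im,cv2.COLOR_BGR2HSV).astype(int)
h=np.array([np.cos(np.radians(4.8)),np.sin(np.radians(4.8)),0]);n=np.array([-h[1],h[0],0])
b=(hsv[...,0]>100)&(hsv[...,0]<130)&(hsv[...,1]>130)
for nm,m in(('tab',(hsv[...,0]<20)&(hsv[...,1]>150)&(hsv[...,2]>90)&(C[...,2]>215)&(C[...,2]<275)),('lower',(C[...,2]>150)&(C[...,2]<215)&~b),('rod',(C[...,2]>290)&(C[...,2]<312)&~b)):
    m=m&(D>0)&(abs(C@h-590)<70)&((abs(C@n+117)<20) if nm!='rod' else (abs(C@n+117)<60))
    P=C[m]
    if len(P):print(nm,len(P),'s',np.percentile(P@h,[1,50,99]),'lat',np.percentile(P@n,[1,50,99]),'z',np.percentile(P[:,2],[1,50,99]))
p,d=manip.camera('scene');cv2.imwrite('pics/c14.png',cv2.resize(p[150:290,180:370,::-1],None,fx=4,fy=4,interpolation=2))
E
```

```text
clock 22.275 tcp [480.3 -78.2 111.9] rot [179.9 -45.1   4.8] F [-0.8 -0.3 -1.6] gap 49.7
arch bar rel TCP: s [23.6 25.4 30.6] lat mid 0.1 z [102.9 108.  110.1] world [506.3 -76.1 219.3]
cap s 36.6 ztop 51.2
cap s 24.9 ztop 67.5
cap s 25.3 ztop 67.5
cap s -10.7 ztop 51.4
[-24.9   1.5 133.   78.2  20.9  -9.3]
lower 2388 s [534.5 567.2 609. ] lat [-133.9 -116.6  -98.2] z [150.2 187.  198.3]
```

View pics/w14.png

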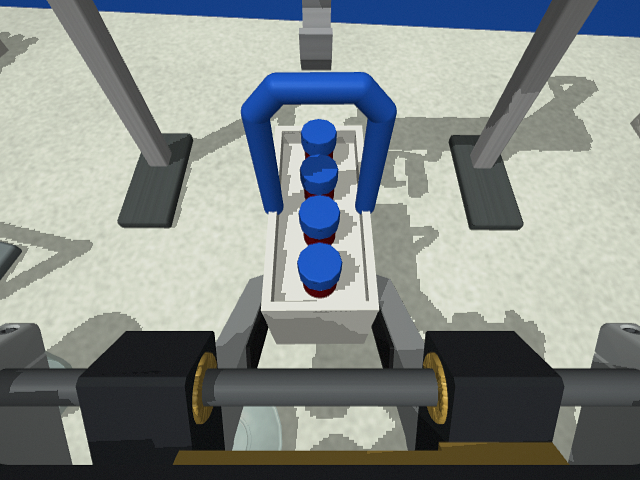

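View pics/c14.png

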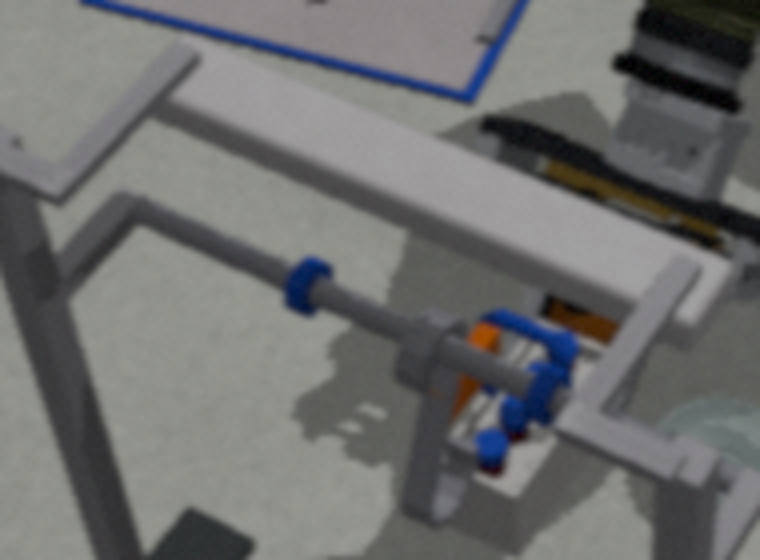

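```bash
python3 - <<'E'
from h import *
np.set_printoptions(precision=1,suppress=True)
z=np.load('pics/w14.npz');C=cloud('wrist',z['d'],(z['p'],z['r']))
h=np.array([np.cos(np.radians(4.8)),np.sin(np.radians(4.8)),0]);n=np.array([-h[1],h[0],0])
print('tcp',z['p']@h,z['p']@n)
for r in (5,15,25,33,40,50,60,66):
    P=C[r,296:338];ok=(z['d'][r,296:338]>0)&(P@h<625);P=P[ok];print(r,len(P),'s',np.median(P@h),'lat',(P@n).min(),(P@n).max(),'z',np.median(P[:,2]))
E
```

```text
tcp 472.11089505795314 -118.16457584894627
5 29 s 608.4364254296751 lat -124.42381031796586 -108.92686305946837 z 188.774957657084
15 29 s 606.5574515623435 lat -124.51117399871153 -108.80412523986342 z 184.4737461453223
25 28 s 604.1537192452103 lat -124.59710774287358 -109.10874375671591 z 180.32480574015145
33 34 s 566.0469650672406 lat -124.44890840254166 -108.95622044406959 z 197.76545689475267
40 33 s 565.120903660608 lat -124.0774748597972 -108.74245676213211 z 194.9696870822174
50 32 s 565.6585033900908 lat -124.26431315122466 -108.91781388014797 z 189.65842732903593
60 31 s 566.4951886112184 lat -124.4198282476091 -108.64927582895307 z 183.8575606491417
66 30 s 569.8247138801071 lat -124.14520293817307 -108.81615626553173 z 178.28777937737684
```

play_rows([
  {"x": -0.001, "y": -0.0016, "z": 0.002, "wx": 0, "wy": 0, "wz": 0, "grip": 0.3},
  {"x": 0.0078, "y": 0, "z": 0.0078, "wx": 0, "wy": 0, "wz": 0, "grip": 0.3},
  {"x": 0.0078, "y": 0, "z": 0.0078, "wx": 0, "wy": 0, "wz": 0, "grip": 0.3},
  {"x": 0.0078, "y": 0, "z": 0.0078, "wx": 0, "wy": 0, "wz": 0, "grip": 0.3},
  {"x": 0.0078, "y": 0, "z": 0.0078, "wx": 0, "wy": 0, "wz": 0, "grip": 0.3},
  {"x": 0, "y": 0, "z": 0, "wx": 0, "wy": 0, "wz": 0, "grip": 0.3},
  {"x": 0, "y": 0, "z": 0, "wx": 0, "wy": 0, "wz": 0, "grip": 0.3},
])

```text
clock: 23.25
eef_pos: [524.8, -72.6, 110.0]
eef_rot: [3.139, -0.787, 0.085]
wrist_force: [-0.0, -0.7, -1.6]
finger_gap: 49.5
```

```bash
cat > chk.py <<'E'
from h import *
import sys
np.set_printoptions(precision=1,suppress=True)
C,D,im,s=arch(sys.argv[1]);print(s['joints']*57.3)
h=np.array([np.cos(np.radians(4.8)),np.sin(np.radians(4.8)),0]);n=np.array([-h[1],h[0],0])
print('tcp s',s['eef_pos']@h,'lat',s['eef_pos']@n,'bar s',s['eef_pos']@h+28.3,'z',s['eef_pos'][2]+104.7)
E
python3 chk.py w15
```

```text
clock 23.25 tcp [524.8 -72.6 110. ] rot [179.9 -45.1   4.8] F [-0.  -0.7 -1.6] gap 49.5
arch bar rel TCP: s [23.6 25.4 30.7] lat mid 0.1 z [102.8 107.9 110.1] world [550.8 -70.6 217.3]
cap s 35.1 ztop 51.2
cap s 25.3 ztop 67.6
cap s 25.0 ztop 67.4
cap s -10.7 ztop 51.4
[-20.9   6.9 127.3  78.9  18.2  -7.1]
tcp s 516.8976154058357 lat -116.30617349156019 bar s 545.1976154058357 z 214.66307314353344
```

View pics/w15.png

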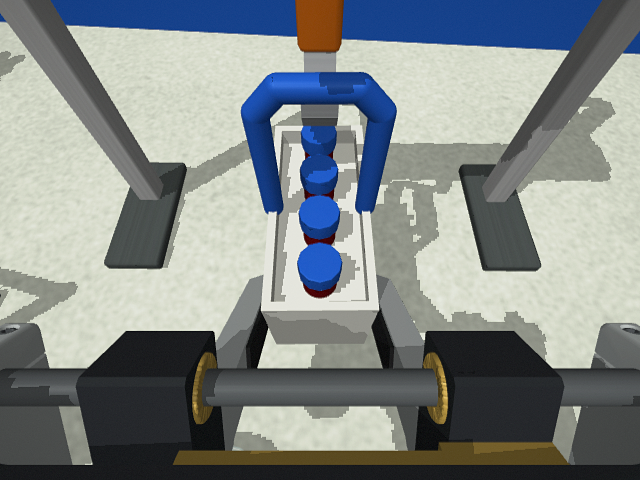

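play_rows([
  {"x": 0.0055, "y": 0, "z": 0.0058, "wx": 0, "wy": 0, "wz": 0, "grip": 0.3},
  {"x": 0.0055, "y": 0, "z": 0.0058, "wx": 0, "wy": 0, "wz": 0, "grip": 0.3},
  {"x": 0.0055, "y": 0, "z": 0.0058, "wx": 0, "wy": 0, "wz": 0, "grip": 0.3},
  {"x": 0.0055, "y": 0, "z": 0.0058, "wx": 0, "wy": 0, "wz": 0, "grip": 0.3},
  {"x": 0.0055, "y": 0, "z": 0.0058, "wx": 0, "wy": 0, "wz": 0, "grip": 0.3},
  {"x": 0, "y": 0, "z": 0, "wx": 0, "wy": 0, "wz": 0, "grip": 0.3},
  {"x": 0, "y": 0, "z": 0, "wx": 0, "wy": 0, "wz": 0, "grip": 0.3},
])

```text
clock: 24.18
eef_pos: [564.6, -69.4, 109.0]
eef_rot: [3.139, -0.787, 0.085]
wrist_force: [0.8, 0.2, -1.9]
finger_gap: 50.2
```

```bash
python3 chk.py w16; python3 - <<'E'
from h import *
p,d=manip.camera('scene');cv2.imwrite('pics/c16.png',cv2.resize(p[150:290,180:370,::-1],None,fx=4,fy=4,interpolation=2))
E
```

```text
clock 24.175 tcp [564.6 -69.4 109. ] rot [179.9 -45.1   4.8] F [ 0.8  0.2 -1.9] gap 50.2
arch bar rel TCP: s [23.6 25.1 29. ] lat mid 0.1 z [102.8 107.4 110.1] world [590.2 -68.5 216. ]
cap s 25.0 ztop 67.6
cap s 25.4 ztop 67.4
cap s 14.4 ztop 51.3
cap s -10.7 ztop 51.4
[-18.3  11.4 121.9  76.7  16.5  -2.9]
tcp s 556.853075827911 lat -116.38712352996455 bar s 585.1530758279109 z 213.69399231636572
```

View pics/w16.png

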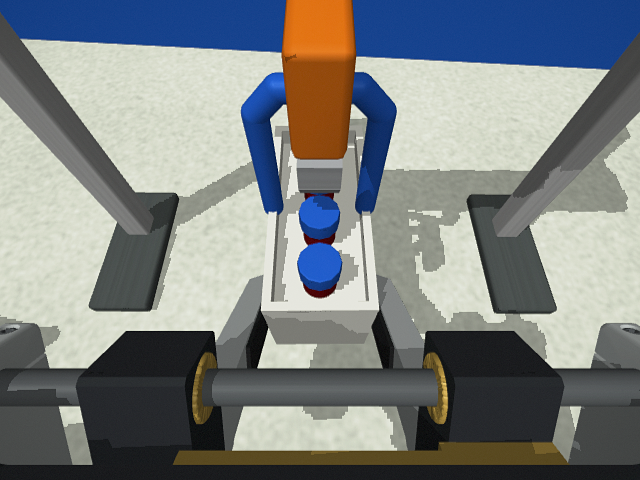

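View pics/c16.png

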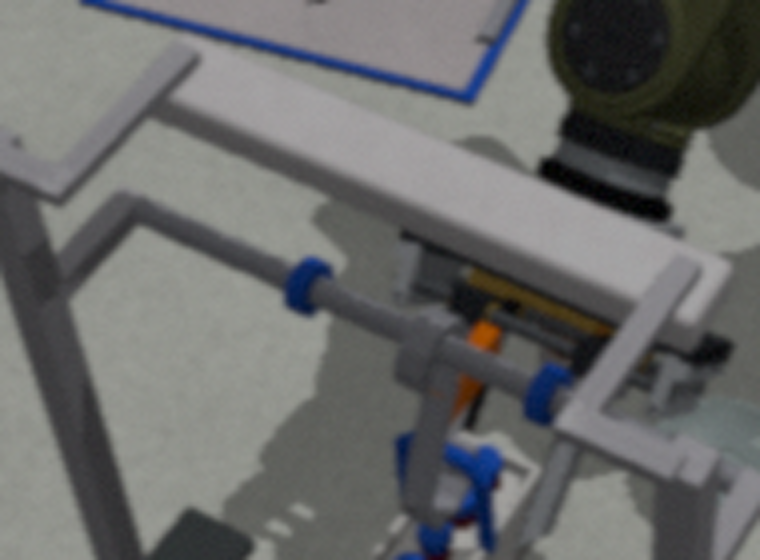

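play_rows([
  {"x": -0.0041, "y": 0, "z": 0.0052, "wx": 0, "wy": 0, "wz": 0, "grip": 0.3},
  {"x": -0.0041, "y": 0, "z": 0.0052, "wx": 0, "wy": 0, "wz": 0, "grip": 0.3},
  {"x": -0.0041, "y": 0, "z": 0.0052, "wx": 0, "wy": 0, "wz": 0, "grip": 0.3},
  {"x": -0.0041, "y": 0, "z": 0.0052, "wx": 0, "wy": 0, "wz": 0, "grip": 0.3},
  {"x": -0.0041, "y": 0, "z": 0.0052, "wx": 0, "wy": 0, "wz": 0, "grip": 0.3},
  {"x": 0, "y": 0, "z": 0, "wx": 0, "wy": 0, "wz": 0, "grip": 0.3},
  {"x": 0, "y": 0, "z": 0, "wx": 0, "wy": 0, "wz": 0, "grip": 0.3},
])

```text
clock: 25.15
eef_pos: [568.8, -69.2, 76.6]
eef_rot: [3.139, -0.788, 0.085]
wrist_force: [-0.2, -0.7, -2.4]
finger_gap: 49.8
```

```bash
python3 chk.py w17; python3 - <<'E'
from h import *
p,d=manip.camera('scene');cv2.imwrite('pics/c17.png',cv2.resize(p[170:310,200:390,::-1],None,fx=4,fy=4,interpolation=2))
for i in range(2): manip.camera('top');print(manip.read_state()['wrist_force'])
E
```

```text
clock 25.15 tcp [568.8 -69.2  76.6] rot [179.8 -45.1   4.9] F [-0.2 -0.7 -2.4] gap 49.8
arch bar rel TCP: s [23.7 27.5 31.1] lat mid 0.1 z [103.2 109.3 110.2] world [596.  -67.4 185.1]
cap s 29.4 ztop 51.2
cap s 24.9 ztop 67.4
cap s 25.3 ztop 67.3
cap s -10.7 ztop 51.4
[-18.1  16.1 122.1  93.9  15.9 -20.6]
tcp s 561.0148984455833 lat -116.59138056508472 bar s 589.3148984455833 z 181.26797435203537
[ 0.05368979  0.01625757 -2.06699801]
[-0.03238878 -0.42996832 -3.69740995]
```

View pics/w17.png

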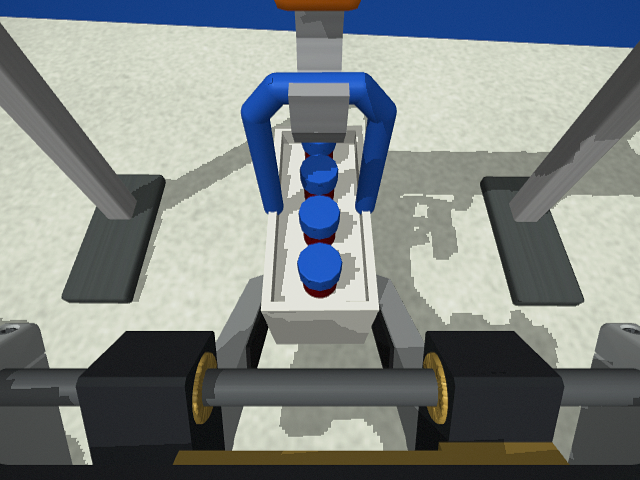

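View pics/c17.png

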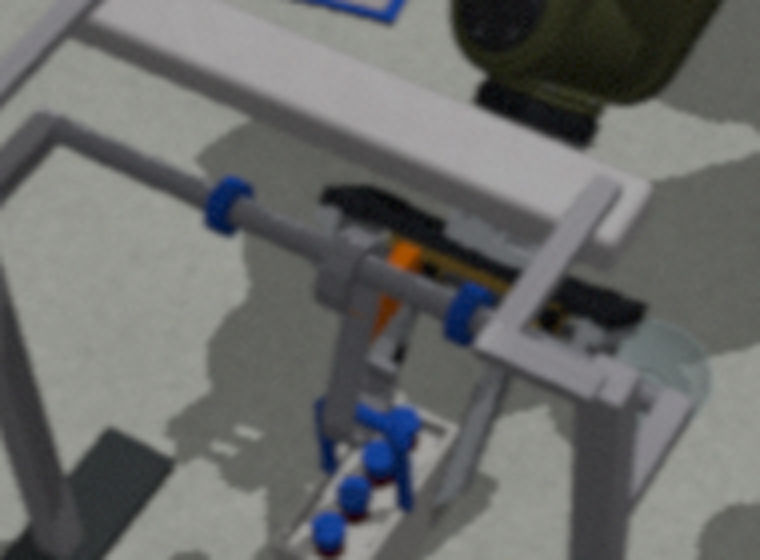

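play_rows([
  {"x": -0.0007, "y": 0, "z": 0.0007, "wx": 0, "wy": 0, "wz": 0, "grip": 0.3},
  {"x": -0.0007, "y": 0, "z": 0.0007, "wx": 0, "wy": 0, "wz": 0, "grip": 0.3},
  {"x": -0.0007, "y": 0, "z": 0.0007, "wx": 0, "wy": 0, "wz": 0, "grip": 0.3},
  {"x": 0, "y": 0, "z": 0, "wx": 0, "wy": 0, "wz": 0, "grip": 0.3},
  {"x": 0, "y": 0, "z": 0, "wx": 0, "wy": 0, "wz": 0, "grip": 0.3},
])

```text
clock: 25.98
eef_pos: [569.0, -69.2, 73.5]
eef_rot: [3.139, -0.788, 0.085]
wrist_force: [-0.4, -0.1, 0.8]
finger_gap: 49.5
```

play_rows([
  {"x": 0, "y": 0, "z": 0, "wx": 0, "wy": 0, "wz": 0, "grip": 0.52},
  {"x": 0, "y": 0, "z": 0, "wx": 0, "wy": 0, "wz": 0, "grip": 0.56},
  {"x": 0, "y": 0, "z": 0, "wx": 0, "wy": 0, "wz": 0, "grip": 0.62},
  {"x": 0, "y": 0, "z": 0, "wx": 0, "wy": 0, "wz": 0, "grip": 0.75},
  {"x": 0, "y": 0, "z": 0, "wx": 0, "wy": 0, "wz": 0, "grip": 0.9},
  {"x": 0, "y": 0, "z": 0, "wx": 0, "wy": 0, "wz": 0, "grip": 1},
  {"x": 0, "y": 0, "z": 0, "wx": 0, "wy": 0, "wz": 0, "grip": 1},
  {"x": 0, "y": 0, "z": 0, "wx": 0, "wy": 0, "wz": 0, "grip": 1},
], squeeze=10)

```text
clock: 26.98
eef_pos: [568.8, -69.2, 73.3]
eef_rot: [3.139, -0.788, 0.085]
wrist_force: [0.5, -0.6, -0.3]
finger_gap: 94.0
```

```bash
python3 chk.py w18; python3 - <<'E'
from h import *
p,d=manip.camera('scene');cv2.imwrite('pics/c18.png',cv2.resize(p[170:310,200:390,::-1],None,fx=4,fy=4,interpolation=2))
E
```

```text
clock 26.975 tcp [568.8 -69.2  73.3] rot [179.9 -45.1   4.8] F [ 0.5 -0.6 -0.3] gap 94.0
arch bar rel TCP: s [20.9 23.  27.8] lat mid 0.3 z [103.5 108.2 110.5] world [592.2 -67.7 181.1]
cap s 29.2 ztop 51.5
cap s 22.7 ztop 67.4
cap s 23.1 ztop 67.4
cap s -12.8 ztop 51.5
[-18.1  16.6 122.2  95.5  16.  -22.4]
tcp s 560.984935473247 lat -116.54233101826203 bar s 589.284935473247 z 178.00798540876372
```

View pics/w18.png

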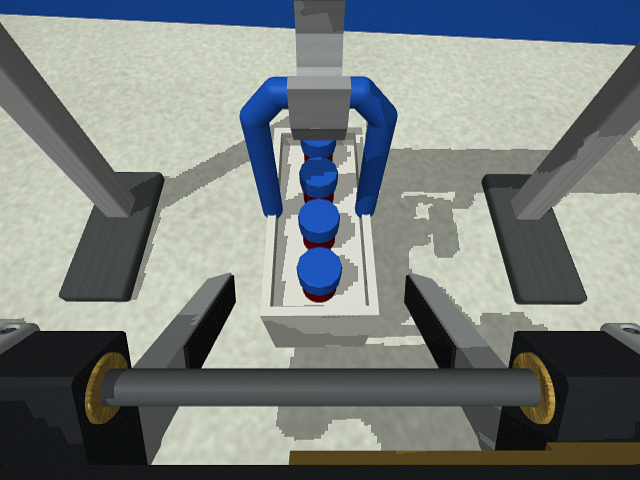

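View pics/c18.png

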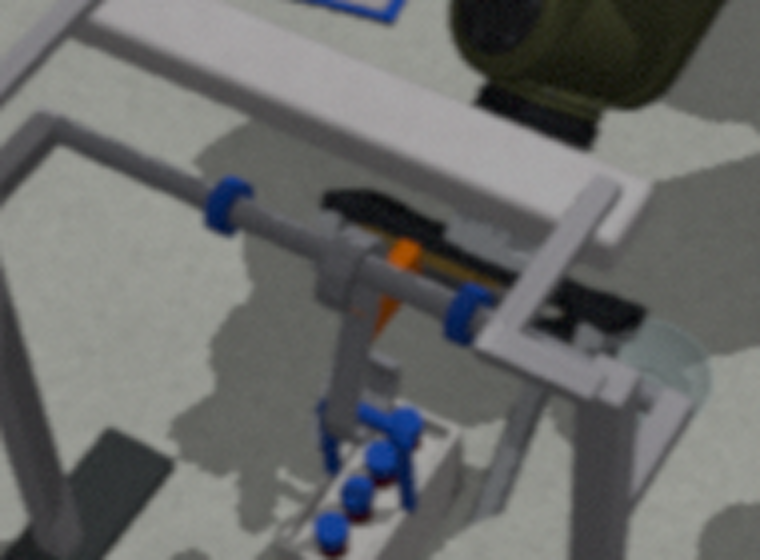

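play_rows([
  {"x": 0, "y": 0, "z": -0.01, "wx": 0, "wy": 0, "wz": 0, "grip": 1},
  {"x": 0, "y": 0, "z": -0.02, "wx": 0, "wy": 0, "wz": 0, "grip": 1},
  {"x": 0, "y": 0, "z": -0.025, "wx": 0, "wy": 0, "wz": 0, "grip": 1},
  {"x": 0, "y": 0, "z": -0.025, "wx": 0, "wy": 0, "wz": 0, "grip": 1},
  {"x": 0, "y": 0, "z": -0.025, "wx": 0, "wy": 0, "wz": 0, "grip": 1},
  {"x": 0, "y": 0, "z": -0.025, "wx": 0, "wy": 0, "wz": 0, "grip": 1},
  {"x": 0, "y": 0, "z": -0.025, "wx": 0, "wy": 0, "wz": 0, "grip": 1},
  {"x": 0, "y": 0, "z": 0, "wx": 0, "wy": 0, "wz": 0, "grip": 1},
  {"x": 0, "y": 0, "z": 0, "wx": 0, "wy": 0, "wz": 0, "grip": 1},
  {"x": 0, "y": 0, "z": 0, "wx": 0, "wy": 0, "wz": 0, "grip": 1},
  {"x": 0, "y": 0, "z": 0, "wx": 0, "wy": 0, "wz": 0, "grip": 1},
  {"x": 0, "y": 0, "z": 0, "wx": 0, "wy": 0, "wz": 0, "grip": 1},
  {"x": 0, "y": 0, "z": 0, "wx": 0, "wy": 0, "wz": 0, "grip": 1},
])

```text
clock: 28.7
eef_pos: [459.3, -78.0, 182.6]
eef_rot: [3.139, -0.787, 0.085]
wrist_force: [-0.4, -1.0, 0.4]
finger_gap: 94.2
```

```bash
cat > fin.py <<'E'
from h import *
import sys
np.set_printoptions(precision=1,suppress=True)
s=manip.read_state();im,D=manip.camera('wrist');im=im[:,:,::-1].copy();t=sys.argv[1];cv2.imwrite(f'pics/{t}.png',im)
C=cloud('wrist',D,(s['eef_pos'],s['eef_rot']));hsv=cv2.cvtColor(im,cv2.COLOR_BGR2HSV).astype(int)
h=np.array([np.cos(np.radians(4.8)),np.sin(np.radians(4.8)),0]);n=np.array([-h[1],h[0],0])
b=(hsv[...,0]>100)&(hsv[...,0]<130)&(hsv[...,1]>130)&(hsv[...,2]>50)&(D>0);S=C@h;L=C@n;Z=C[...,2]
near=(abs(S-589)<70)&(abs(L+117)<40)
m=b&near&(Z>170)&(Z<190);print(s['clock'],'bar',m.sum(),'s',np.percentile(S[m],[3,50,97]),'lat',L[m].min(),L[m].max(),'z',np.percentile(Z[m],[3,97]))
c=b&near&(Z>110)&(Z<128);k,l,st,ce=cv2.connectedComponentsWithStats(c.astype(np.uint8))
for j in range(1,k):
    if st[j,4]>40: print('cap s',S[l==j].mean(),'lat',L[l==j].mean(),'z90',np.percentile(Z[l==j],90))
o=(hsv[...,0]<20)&(hsv[...,1]>150)&(hsv[...,2]>90)&(D>0)&near&(Z>220)
if o.sum():print('tab s',np.percentile(S[o],[1,99]),'z',np.percentile(Z[o],[1,99]),'lat',L[o].mean())
E
python3 fin.py w19; python3 - <<'E'
from h import *
p,d=manip.camera('scene');cv2.imwrite('pics/s19.png',p[:,:,::-1]);p,d=manip.camera('top');cv2.imwrite('pics/t19.png',p[:,:,::-1])
E
python3 fin.py w20
```

```text
28.7 bar 688 s [581.5 583.8 588.7] lat -143.47077846871719 -89.33196007863364 z [170.7 183.7]
cap s 575.8410918535935 lat -116.46500626300133 z90 124.77062269159048
cap s 582.7488669795231 lat -93.94522441316043 z90 126.48516099878987
cap s 583.095489500459 lat -139.0850610119369 z90 126.78883576326022
tab s [533.3 577.1] z [236.2 260.6] lat -116.37107680995304
28.85 bar 682 s [581.4 583.8 588.3] lat -143.64534199301613 -89.33036901186173 z [170.6 183.6]
cap s 575.8366105329366 lat -116.49804391193351 z90 124.76186680723465
cap s 582.7194487777656 lat -93.87442872364775 z90 126.03815052508077
cap s 583.0570269098174 lat -139.09186979458624 z90 126.23300856571237
tab s [533.3 577.2] z [235.7 260.6] lat -116.40347498716383
```

View pics/w20.png

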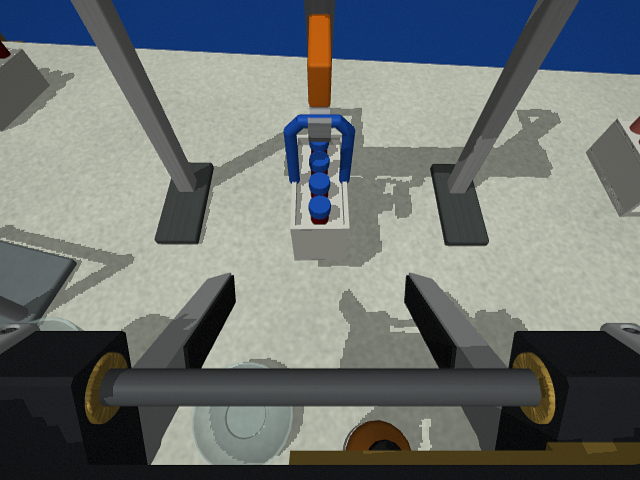

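View pics/s19.png

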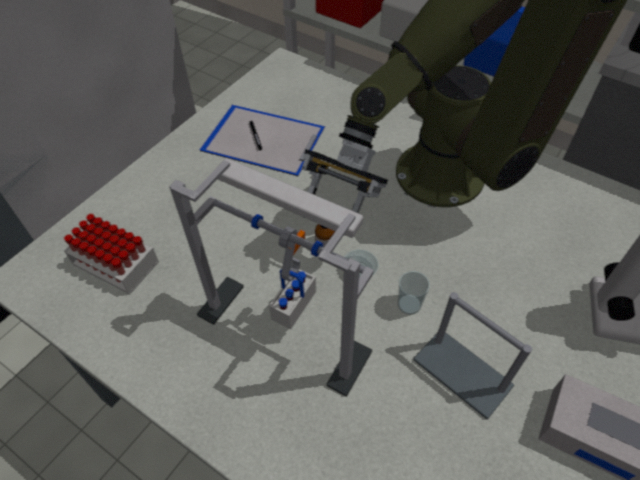

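View pics/t19.png

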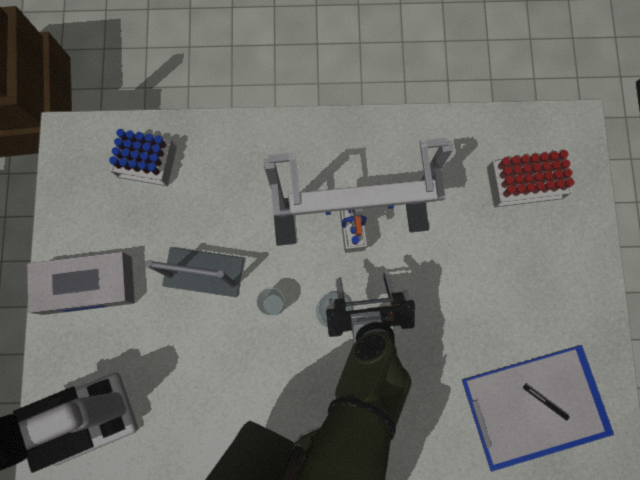

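```bash
python3 -c "
from cell import manip
print(manip.sign_off())"
```

```text
the job is handed in; nothing more can be done
None
```

I hung the S-hook on the drip rail between the blue collars and let go of it. I then hung the tube carrier by its arch in the hook's lower curl, backed the arm off and handed the job in at about 29 s. `sign_off` gives no verdict, so what follows is from my own measurements.

**Last checks:**
- **Carrier:** two wrist views 0.15 s apart agreed to within about 0.5 mm, so it was still. The two caps I could compare just after letting go were at the same height, so it was level.
- **Arch bar:** the bar axis came out at about z 178.5 mm, against 178 mm for the seat, and within about 3 mm of it horizontally.
- **Hook:** it sits about 2 mm from the rod's vertical plane and within a few mm of the middle between the collars.
- **Tubes, glassware, lamp bar:** all tubes were in place. The glassware looked unmoved in the before and after pictures. The wrist force showed no push, and the pictures showed no contact with the lamp bar.

**What disagreed or went wrong:**
- **Camera mismatch:** the cameras differed by 2–5 mm in x on the bar and lamp, so I relied on the wrist camera for the fine fits.
- **Wrong lift direction:** my first lift of the carrier had a sign error and slid it, gripped, about 20 mm back along the table. It stayed upright, and I corrected it on the next move.

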